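# Take down the pile of filling-station toys and set each in its place

### The job

The filling-station pieces have been left piled on top of one another: take the pile down from the top, one piece at a time, and put each straight where it belongs before you take the next: the cone upright in the trailer, the drum standing in the drip pan, the tyre down over the pole of the tyre stand, and last the crate in the middle of the pallet, its long side along the pallet's long side. Set the pieces down rather than dropping them, let nothing tip over, and leave the toy car and the petrol pump where they stand.

Things in the scene. Friction and masses are not known exactly. Their poses are not given: they have to be found in the camera images.
- cone: Orange plastic traffic cone, at the start the top of the pile. Square foot 40 x 40 x 5 mm; above it a round tapering body, 30 mm across just above the foot and 12 mm at its top, 66 mm above the underside; about 20 mm across at 40 mm height. About 25 g. x and y along the sides of the foot. Its origin is the centre of its underside, z up.
- drum: Plain steel oil drum, a cylinder 47 mm in diameter and 58 mm high, upright, second from the top of the pile, under the cone. About 70 g. Its origin is the centre of its underside, z up.
- tyre: Black rubber tyre lying flat, 56 mm outside diameter, hole about 29 mm across, 22 mm thick, third in the pile, under the drum. About 50 g. Its origin is the centre of its underside, z up.
- crate: Closed wooden packing crate, 66 mm along x, 48 mm along y, 42 mm high, flat top, at the bottom of the pile, standing on the table. The things above it stand loose on one another, each within about 5 mm of the middle of the one below. About 90 g. Its origin is the centre of its underside, z up.
- trailer: Green plastic toy farm trailer with two wheels and a drawbar, fixed to the table; the cone's place. Its open bed measures 100 mm (x) by 74 mm (y) inside; the bed's floor is 26 mm above the table and the boards round it stand 12 mm above that floor, 4 mm thick. The drawbar sticks out to about 80 mm from the middle on the -x side. The origin is on the table under the middle of the bed, z up.
- drip_pan: Round shallow aluminium oil drip pan, fixed; the drum's place. 82 mm across and 10 mm high, floor 4 mm thick, about 70 mm clear across inside at the floor. Its origin is the centre of its underside, z up.
- tyre_stand: Tyre stand, fixed; the tyre's place. A wooden disc 68 mm across and 10 mm thick with an upright wooden pole in its middle, 10 mm in diameter, tapered at the tip, whose top is 50 mm above the table. Its origin is the centre of its underside, z up.
- pallet: Wooden toy pallet, fixed; the crate's place. 100 mm along x, 76 mm along y, 18 mm high; six deck boards across on three bearers. Its origin is the centre of its underside, z up.
- car: Blue die-cast aluminium toy car, loose bystander, 102 mm along x, 46 mm wide, 34 mm high. It is to stay where it is. Its origin is the centre of its underside, z up.
- pump: Wooden toy petrol pump with a round head, loose bystander, foot 50 x 60 mm, 102 mm tall. It is to stay where it is. Its origin is the centre of its underside, z up.

How it is judged:
By the outcome, as a careful person would: the job done as asked, in the order asked, and still so for the second after the job is handed in, with the robot touching nothing.
It also fails if it takes over 136 s, if anything falls off the work surface, if the arm or the gripper's body presses on something with over 40 N, if the wrist force passes 120 N, or if a joint passes its speed limit or range.

### The arm

A 6-joint arm with a two-finger parallel gripper is mounted at the origin on the work surface. World frame = base frame: x ahead of the robot, y to its left, z up, the work surface at z = 0. Lengths are in m, angles in rad, forces in N, time in s.
With the tool pointing down it reaches from about 0.325 to 0.85 m from the base axis. Payload 4.4 kg.
Tool frame: the origin (TCP) lies midway between the tips of the shut fingers; the grasp point (between the pads) lies 19 mm behind it (grip_depth is the distance from the TCP to the grasp point, in m); y points along the fingers, z is the direction in which the jaws open and shut, and the axes are right-handed (so a half turn about y gives the same grasp; the last joint's range is limited). The gripper opens to 94 mm and grips with 3 to 60 N. Pads are 16 mm wide; open, the fingers measure 119 mm over their backs; the gripper's body (75 mm by 177 mm) begins 78 mm behind the grasp point.
Start: joints at [0.965, 0.207, 1.542, -0, 1.393, -0.15], TCP at [0.253, 0.516, 0.205] pointing down, gripper open.
Joint ranges: [-2.73, 2.73], [-0.86, 2.22], [0.23, 2.46], [-1.11, 4.25], [0.08, 2.63], [-2.82, 2.82]. Speed limits (rad/s): [2.79, 2.79, 3.14, 3.14, 3.14, 3.14].

### API

Orientations are given as a unit quaternion [x, y, z, w].
In Python, from station import * gives the robot as it stands. The module is installed in compiled form; this text tells all that it offers.
- The arm moves only by the tool play_rows, never from a script. Its arguments are lists of equal length, an entry for each row: "gripper": the opening, from 0 (shut) to 1 (fully open); "travel": the shift along the tool's x, y, z in mm, a list of three; "roll": the turn about the tool's y in rad. A call has 1 to 20 rows; each row shifts and turns the pose as measured when the row begins, along the tool's axes as they then stand; what a row does not reach is not made up. A row lasts 1/8 s, in which the tool goes at most 62.5 mm and 10.7 degrees, less where a joint would pass 70% of its speed; a pose out of reach is approached as far as the arm can. A call is refused whole if a number of a shift passes 62.5 or a number of a turn 0.188, either way. A call with a gripper value outside its range is refused whole. The fingers move at their own pace and stop on an object; the grip force is fixed at half the most. Time passes only in rows, so rows that do not move let the fingers close. It gives the time, the measured TCP pose, the force and the opening at its end, in the units of the state.
- read_state(): the state, without advancing time (a new reading comes with each control period).
- grab_frame(name): name is "side" or "top"; returns a dict with "image" (480x640x3 uint8, red, green, blue), "camera_matrix" (3x3 intrinsics, pixels), "pose" (4x4, takes a point from camera to world coordinates). Camera axes: x right, y up, looking along -z (the intrinsics and any distortion apply to the point x, -y, -z); pixel columns grow to the right and rows downward; lengths in m; the calibration is good to about 2 mm. A picture is of the moment at which its call begins. There is no depth.
- finish_job(): hands the job in, once; it reports no verdict.
The state is a dict: "time": time; "joint_pos": joint angles; "joint_vel": joint speeds; "joint_efforts": joint torques, N m; "tcp_pos": TCP position; "ee_rot": TCP orientation; "wrist_force": force on the tool from outside, world axes, zero at the start; "moment": the same for the moment, N m; "gripper_width": opening from 0.0 (shut) to 1.0 (fully open).
Only numpy, scipy, OpenCV 4.12 (cv2) and the standard library are available. Lean on these libraries where they do the work, as an engineer would, in place of code of your own. Each camera call takes 0.05 s, during which the arm holds its last target.

## Working session

There is one attempt and no reset: what is moved stays moved. The work goes in short steps, Python scripts to look and compute and a tool call to move; the robot and the scene stay as the last step left them, time stands still between calls to the robot, and variables do not carry over. Pictures are saved under pics/ and viewed, and the job is handed in when it is done.

Besides the shell and the picture viewer there is one more tool, called after "Request:" by a JSON object that holds its "method" and its "body". play_rows: Moves the arm, as the interface text tells. Its arguments: {"type":"object","properties":{"gripper":{"type":"array","items":{"type":"number"}},"travel":{"type":"array","items":{"type":"array","items":{"type":"number"}}},"roll":{"type":"array","items":{"type":"number"}}},"required":["gripper","travel","roll"]}

```bash
mkdir -p pics; python3 - <<'E'
from station import *
import cv2,numpy as np
s=read_state()
for k in s: print(k,s[k])
for n in("side","top"):
    f=grab_frame(n); cv2.imwrite(f"pics/{n}0.png",f["image"][:,:,::-1]); print(n,f["camera_matrix"],f["pose"],[k for k in f])
    np.savez(f"{n}0.npz",im=f["image"],K=f["camera_matrix"],P=f["pose"])
E
```

```text
time 0.0
joint_pos [ 9.64486195e-01  2.07385246e-01  1.54291893e+00  5.37593711e-06
  1.39349975e+00 -1.50498353e-01]
joint_vel [ 0.00045715 -0.00043669  0.00225608  0.0005334  -0.00103036  0.00040949]
joint_efforts [ 8.84398901e-05 -3.70883596e+01 -2.81415886e+01  6.98353280e-02
  3.61953769e-02 -1.45624626e-04]
tcp_pos [0.25266117 0.51563269 0.20432716]
ee_rot [ 0.68954749 -0.16005313  0.159472   -0.68809588]
wrist_force [ 0.24198597 -0.37706375 -0.58143457]
moment [-0.04174832  0.02903678 -0.0061941 ]
gripper_width 0.9982531624474306
side [[455.54625912   0.         322.89873171]
 [  0.         455.54625912 243.42891693]
 [  0.           0.           1.        ]] [[ 0.96846223  0.16254307 -0.18884032  0.4060239 ]
 [-0.24902236  0.606212   -0.75531111 -0.55440142]
 [-0.00829332  0.77851575  0.62757028  0.5663311 ]
 [ 0.          0.          0.          1.        ]] ['image', 'camera_matrix', 'pose']
top [[567.59862448   0.         318.03263623]
 [  0.         567.59862448 237.59135069]
 [  0.           0.           1.        ]] [[ 0.01447813  0.98460828 -0.17417498  0.32401034]
 [-0.99962556  0.01829793  0.02034501  0.02222137]
 [ 0.0232189   0.17381521  0.98450452  1.25923039]
 [ 0.          0.          0.          1.        ]] ['image', 'camera_matrix', 'pose']
```

View pics/side0.png

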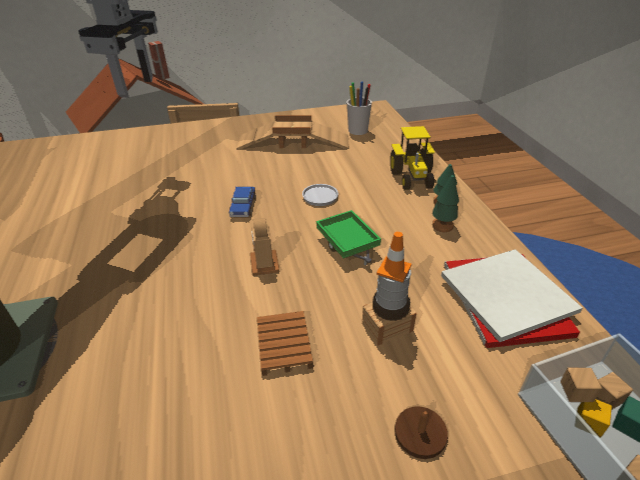

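View pics/top0.png

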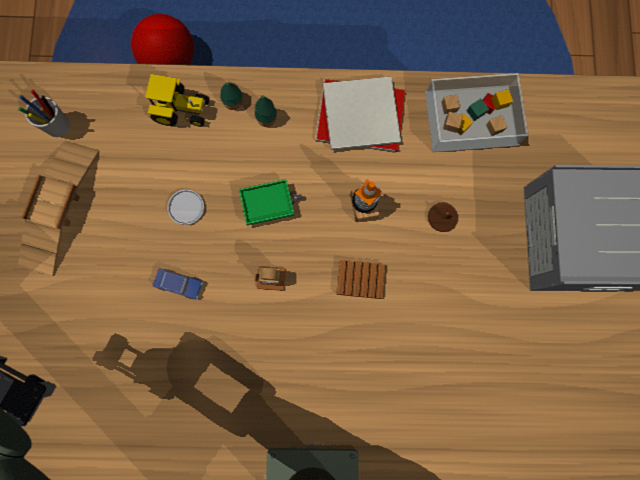

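```bash
python3 - <<'E'
import cv2
t=cv2.imread("pics/top0.png"); s=cv2.imread("pics/side0.png")
cv2.imwrite("pics/topc.png",cv2.resize(t[150:310,330:470],None,fx=4,fy=3.7,interpolation=cv2.INTER_CUBIC))
cv2.imwrite("pics/topd.png",cv2.resize(t[160:310,140:320],None,fx=4,fy=4,interpolation=cv2.INTER_CUBIC))
cv2.imwrite("pics/sidec.png",cv2.resize(s[220:470,250:460],None,fx=2.4,fy=2.4,interpolation=cv2.INTER_CUBIC))
cv2.imwrite("pics/sided.png",cv2.resize(s[170:290,210:430],None,fx=3.5,fy=3.5,interpolation=cv2.INTER_CUBIC))
E
```

```text
(no output)
```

View pics/topc.png

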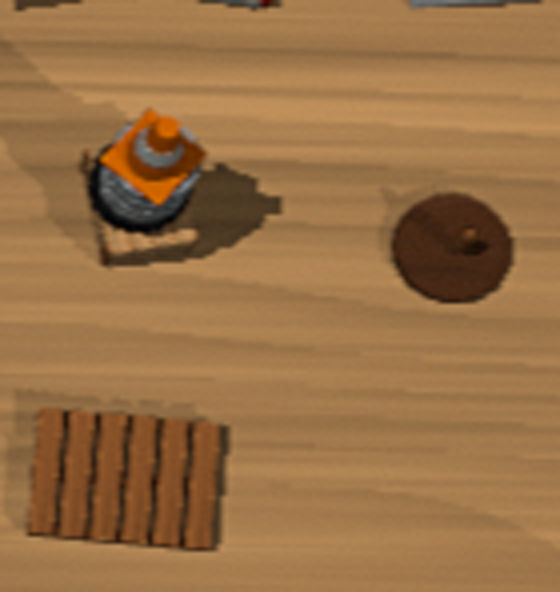

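View pics/topd.png

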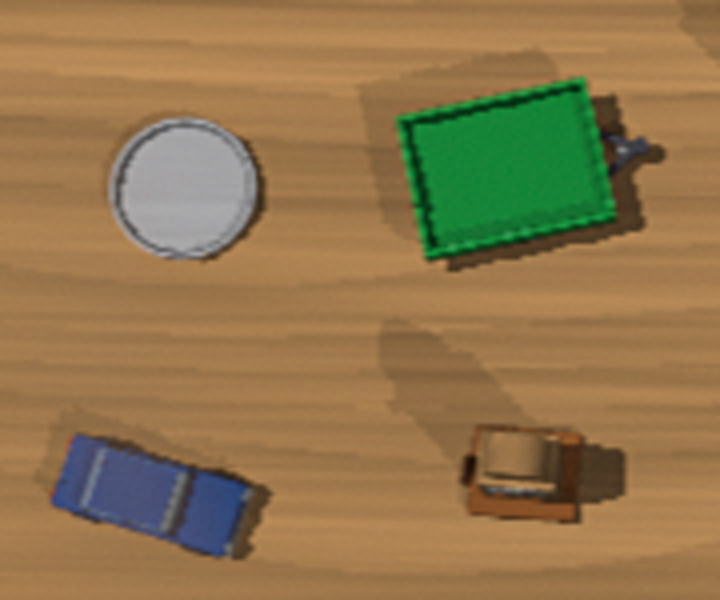

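View pics/sidec.png

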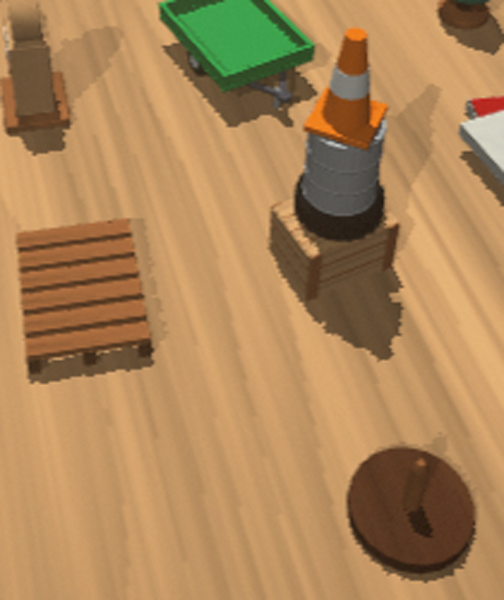

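View pics/sided.png

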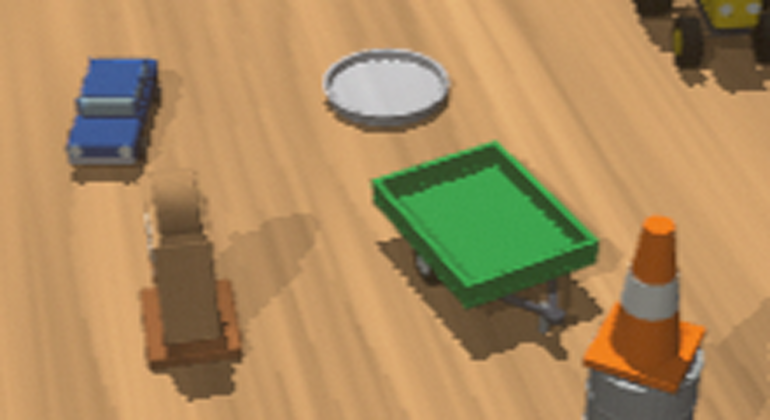

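```bash
cat > h.py <<'E'
import cv2,numpy as np
def load(n):
    d=np.load(n+".npz"); return d["im"],d["K"],d["P"]
def ray(K,P,uv):
    uv=np.atleast_2d(uv).astype(float)
    d=np.c_[(uv[:,0]-K[0,2])/K[0,0],-(uv[:,1]-K[1,2])/K[1,1],-np.ones(len(uv))]@P[:3,:3].T
    return P[:3,3],d
def plane(K,P,uv,z):
    o,d=ray(K,P,uv); return o+d*((z-o[2])/d[:,2])[:,None]
def proj(K,P,X):
    X=np.atleast_2d(X); c=(X-P[:3,3])@P[:3,:3]
    return np.c_[K[0,0]*c[:,0]/-c[:,2]+K[0,2],K[1,1]*-c[:,1]/-c[:,2]+K[1,2]]
def snap(tag):
    from station import grab_frame
    for n in("side","top"):
        f=grab_frame(n); cv2.imwrite(f"pics/{n}{tag}.png",f["image"][:,:,::-1])
        np.savez(f"{n}{tag}.npz",im=f["image"],K=f["camera_matrix"],P=f["pose"])
def big(mask,box=None):
    m=mask.astype(np.uint8)*255
    if box:
        k=np.zeros_like(m);x0,y0,x1,y1=box;k[y0:y1,x0:x1]=1;m=m*k
    c,_=cv2.findContours(m,cv2.RETR_EXTERNAL,cv2.CHAIN_APPROX_NONE)
    return max(c,key=cv2.contourArea)[:,0,:].astype(float)
def hsv(im): return cv2.cvtColor(im,cv2.COLOR_RGB2HSV).astype(int)
E
python3 - <<'E'
from h import *
def rect(X):
    r=cv2.minAreaRect((X[:,:2]*1000).astype(np.float32)); return np.round(r[0],1),np.round(r[1],1),round(r[2],1)
def circ(X):
    e=cv2.fitEllipse((X[:,:2]*1000).astype(np.float32)); return np.round(e[0],1),np.round(e[1],1)
for n in("top0","side0"):
    im,K,P=load(n); H=hsv(im); h,s,v=H[...,0],H[...,1],H[...,2]
    B={"top0":dict(tr=(230,170,305,235),pan=(160,180,212,232),st=(420,195,465,235),pal=(330,255,392,305),cone=(345,170,390,215)),
       "side0":dict(tr=(310,205,385,265),pan=(295,180,345,212),st=(385,400,455,462),pal=(250,305,320,385),cone=(370,225,415,285))}[n]
    c=big((h>45)&(h<80)&(s>120),B["tr"]); print(n,"trailer",rect(plane(K,P,c,.038)))
    c=big((s<70)&(v>90),B["pan"]); print("pan",len(c),circ(plane(K,P,c,.010)))
    print(" stand hsv",H[220,437] if n=="top0" else H[440,415])
    c=big((v<115)&(s>100),B["st"]); print("stand",len(c),circ(plane(K,P,c,.010)))
    pm=(h<12)&(s>130)
    print(" pal hsv",H[285,345] if n=="top0" else H[333,280], " table",H[300,400] if n=="top0" else H[390,300])
    c=big(pm,B["pal"]); print("pallet",rect(plane(K,P,c,.018)),c.min(0),c.max(0))
    c=big((h<14)&(s>200)&(v>120),B["cone"]); print("cone",c.min(0),c.max(0))
E
```

```text
top0 trailer (array([618.3, 112.5]), array([ 84.3, 108.1]), 13.5)
pan 102 (array([610.3, 295.4]), array([80. , 81.2]))
 stand hsv [ 10 171  70]
stand 84 (array([ 598.3, -284.1]), array([67.3, 67.5]))
 pal hsv [ 13 169 115]  table [ 16 136 171]
pallet (array([ 416.2, -129.9]), array([0., 0.]), 0.0) [375. 296.] [375. 296.]
cone [361. 184.] [365. 194.]
side0 trailer (array([618.4, 102.8]), array([ 90.2, 121.3]), 13.4)
pan 89 (array([610.2, 290. ]), array([78.8, 87.3]))
 stand hsv [ 12 152  89]
stand 161 (array([ 598.6, -291.5]), array([66. , 73.6]))
 pal hsv [ 12 160 163]  table [ 15 124 216]Traceback (most recent call last):
  File "<stdin>", line 16, in <module>
  File "h.py", line 23, in big
    return max(c,key=cv2.contourArea)[:,0,:].astype(float)
           ~~~^^^^^^^^^^^^^^^^^^^^^^^
ValueError: max() iterable argument is empty
```

```bash
python3 - <<'E'
from h import *
np.set_printoptions(suppress=True,precision=1)
def tri(a,b):
    A=[];y=[]
    for n,uv in(("top0",a),("side0",b)):
        im,K,P=load(n);o,d=ray(K,P,uv);d=d[0]/np.linalg.norm(d[0]);M=np.eye(3)-np.outer(d,d);A.append(M);y.append(M@o)
    A=np.vstack(A);y=np.hstack(y);x,r,_,_=np.linalg.lstsq(A,y,rcond=None);return x*1000,np.sqrt(r)*1000
f=lambda x,y,s,o:(x/s[0]+o[0]-.5+.5/s[0],y/s[1]+o[1]-.5+.5/s[1])
tc=lambda x,y:f(x,y,(4,3.7),(330,150)); td=lambda x,y:f(x,y,(4,4),(140,160))
sc=lambda x,y:f(x,y,(2.4,2.4),(250,220)); sd=lambda x,y:f(x,y,(3.5,3.5),(210,170))
im,Kt,Pt=load("top0");im,Ks,Ps=load("side0")
def two(nm,a,b,z):
    print(nm,"top",plane(Kt,Pt,a,z)[0,:2]*1e3,"side",plane(Ks,Ps,b,z)[0,:2]*1e3,"tri",*tri(a,b))
two("pole tip",tc(471,233),sc(420,461),.05)
two("cone top",tc(166,130),sc(355,34),.188)
for nm,a,b in (("foot L",(101,159),(306,127)),("foot near/",(158,203),(366,143)),("foot R",(206,155),(386,106)),):
    two(nm,tc(*a),sc(*b),.127)
for nm,a,b in (("tr +x+y",(398,116),(492,143)),("tr +x-y",(585,79),(597,240)),("tr -x-y",(614,218),(466,291)),("tr -x+y",(429,259),(373,182))):
    two(nm,td(*a),sd(*b),.038)
for nm,a,b in (("pal +x+y",(36,408),(129,220)),("pal +x-y",(223,423),(151,333)),("pal -x-y",(216,549),(27,355)),("pal -x+y",(28,535),(17,234))):
    two(nm,tc(*a),sc(*b),.018)
two("crate near corner top",tc(103,240),sc(313,250),.042)
two("crate left",tc(82,160),sc(273,207),.042)
two("crate right",tc(197,235),sc(397,222),.042)
two("tyre/drum dummy",tc(140,180),sc(340,200),.064)
E
```

```text
pole tip top [ 598.8 -285.6] side [ 600.4 -286.6] tri [ 599.9 -286.1   49. ] [1.2]
cone top top [ 620.2 -102.1] side [ 622.9 -105.3] tri [ 622.5 -102.8  185.7] [2.2]
foot L top [619.7 -75.6] side [ 596.3 -109.7] tri [619.1 -76.9  95.6] [12.2]
foot near/ top [ 595.2 -105. ] side [ 625.4 -131.7] tri [ 617.5 -111.8  106.1] [24.4]
foot R top [ 623.1 -129.8] side [ 649.4 -104.4] tri [ 626.2 -129.2  150.7] [13.1]
tr +x+y top [646.8 173.1] side [645.  170.2] tri [646.8 173.5  35.7] [0.9]
tr +x-y top [670.1  70.4] side [672.5  68.7] tri [671.8  70.2  36.6] [1.8]
tr -x-y top [591.4  52.5] side [592.9  46.2] tri [593.8  52.5  32.3] [1.5]
tr -x+y top [566.5 153.1] side [569.3 150.9] tri [568.4 153.2  36.1] [2.1]
pal +x+y top [494.4 -49.6] side [497.  -56.1] tri [496.7 -50.1  11.2] [1.9]
pal +x-y top [ 487.2 -153.1] side [ 489.8 -149.9] tri [ 488.  -152.6   21.6] [1.8]
pal -x-y top [ 412.2 -148.8] side [ 414.4 -146.5] tri [ 413.2 -148.4   20.4] [1.7]
pal -x+y top [418.7 -45.9] side [422.  -49.2] tri [420.6 -46.   14.3] [2.2]
crate near corner top top [592.4 -84.3] side [ 598.9 -132.1] tri [611.  -90.1 -10.4] [9.8]
crate left top [641.1 -72.5] side [586.3 -90.9] tri [619.4 -71.2  24. ] [36.2]
crate right top [ 596.5 -136. ] side [ 659.  -123.7] tri [ 618.8 -141.    64.9] [39.2]
tyre/drum dummy top [ 623.9 -102.3] side [ 621.3 -115.4] tri [ 627.2 -103.7   50.6] [0.2]
```

```bash
cat >> h.py <<'E'
from scipy.spatial.transform import Rotation as Rn
def go(*tgts,roll=0.):
    """tool-axis travel (mm) from measured pose to each target (m) in turn; roll applied before"""
    from station import read_state
    np.set_printoptions(suppress=True,precision=2)
    s=read_state(); R=Rn.from_quat(s["ee_rot"]).as_matrix(); p=np.array(s["tcp_pos"])
    z=R[:,2]; print("t",round(s["time"],2),"tcp",p*1e3,"y",R[:,1],"open yaw",np.degrees(np.arctan2(z[1],z[0])),"j1,j6",s["joint_pos"][0],s["joint_pos"][5],"w",s["gripper_width"]*94,"F",np.array(s["wrist_force"]))
    R=R@Rn.from_rotvec([0,roll,0]).as_matrix()
    z=R[:,2]; 
    if roll: print("yaw after roll",np.degrees(np.arctan2(z[1],z[0])))
    for t in tgts:
        t=np.array(t); d=R.T@(t-p)*1e3; n=int(np.ceil(np.abs(d).max()/55)); print(t*1e3,"delta tool",d,f"/{n} =",d/n if n else d); p=t
E
python3 - <<'E'
from h import *
go((.6215,-.1037,.225),(.6215,-.1037,.143))
E
```

```text
t 0.1 tcp [252.71 515.68 204.39] y [-0. -0. -1.] open yaw 63.88391553997962 j1,j6 0.964489009162818 -0.1504902015227816 w 94.36019229491298 F [0.71 0.98 0.19]
[ 621.5 -103.7  225. ] delta tool [ 603.78  -19.97 -393.85] /11 = [ 54.89  -1.82 -35.8 ]
[ 621.5 -103.7  143. ] delta tool [ 0.02 82.    0.17] /2 = [ 0.01 41.    0.08]
```

Request:
{"method": "play_rows", "body": {"gripper": [1,1,1,1,1,1,1,1,1,1,1,1,1,1,1], "travel": [[0,-20,0],[43,0,-28],[43,0,-28],[43,0,-28],[43,0,-28],[43,0,-28],[43,0,-28],[43,0,-28],[43,0,-28],[43,0,-28],[43,0,-28],[43,0,-28],[43,0,-28],[43,0,-28],[0,0,0]], "roll": [0,0,0,0,0,0,0,0,0,0,0,0,0,0,0]}}

```text
time: 1.98
tcp_pos: [0.6013, -0.0757, 0.2178]
ee_rot: [0.691, -0.162, 0.155, -0.687]
wrist_force: [-0.5, 1.7, -0.6]
gripper_width: 1.007
```

```bash
python3 - <<'E'
from h import *
go((.6215,-.1037,.225),(.6215,-.1037,.143))
snap("1")
E
```

```text
t 1.98 tcp [601.32 -75.74 217.81] y [-0.01 -0.   -1.  ] open yaw 64.06689060260675 j1,j6 -0.2641187823458636 -1.3813537853337863 w 94.61425401563196 F [-0.47  1.71 -0.58]
[ 621.5 -103.7  225. ] delta tool [ 30.32  -7.29 -16.38] /1 = [ 30.32  -7.29 -16.38]
[ 621.5 -103.7  143. ] delta tool [ 0.63 81.99  0.69] /2 = [ 0.32 41.    0.35]
```

Request:
{"method": "play_rows", "body": {"gripper": [1,1,1], "travel": [[15,-4,-8],[15,-4,-8],[0,0,0]], "roll": [0,0,0]}}

```text
time: 2.45
tcp_pos: [0.6208, -0.0988, 0.2268]
ee_rot: [0.691, -0.16, 0.153, -0.688]
wrist_force: [-0.7, -0.3, -0.4]
gripper_width: 0.997
```

```bash
python3 - <<'E'
from h import *
go((.6215,-.1037,.225),(.6215,-.1037,.143))
snap("1")
for n in("side","top"):
    im=cv2.imread(f"pics/{n}1.png"); y,x=(180,320) if n=="side" else (130,300)
    cv2.imwrite(f"pics/{n}1c.png",cv2.resize(im[y:y+150,x:x+150],None,fx=4,fy=4,interpolation=cv2.INTER_CUBIC))
E
```

```text
t 2.45 tcp [620.8  -98.83 226.78] y [-0.01 -0.   -1.  ] open yaw 64.47314508339977 j1,j6 -0.29222598237514846 -1.416861157086366 w 93.69748049975777 F [-0.67 -0.34 -0.45]
[ 621.5 -103.7  225. ] delta tool [ 2.75  1.79 -4.08] /1 = [ 2.75  1.79 -4.08]
[ 621.5 -103.7  143. ] delta tool [ 0.74 81.99  0.6 ] /2 = [ 0.37 41.    0.3 ]
```

View pics/side1c.png

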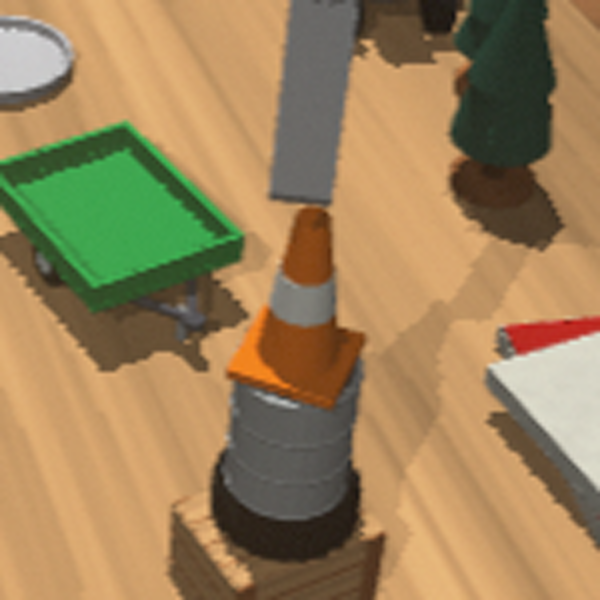

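View pics/top1c.png

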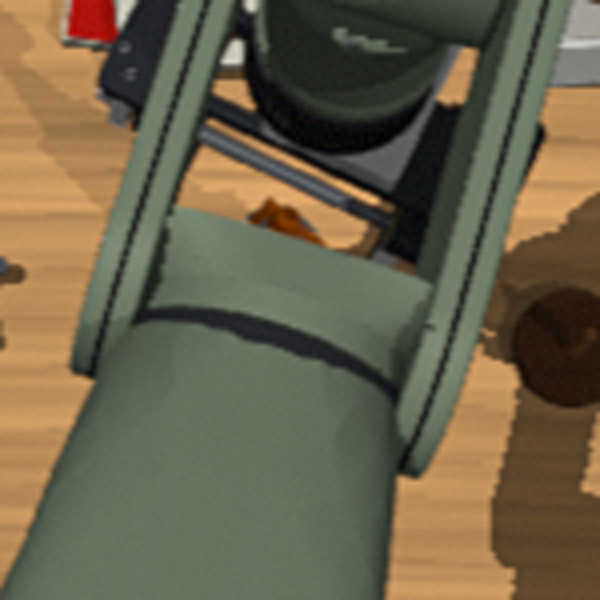

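Request:
{"method": "play_rows", "body": {"gripper": [1,1,1,1,1,1], "travel": [[3,0,-4],[0,25,0],[0,25,0],[0,20,0],[0,10,0],[0,0,0]], "roll": [0,0,0,0,0,0]}}

```text
time: 3.3
tcp_pos: [0.62, -0.1026, 0.1452]
ee_rot: [0.692, -0.159, 0.152, -0.688]
wrist_force: [-0.3, 0.2, 0.7]
gripper_width: 1.0
```

```bash
python3 - <<'E'
from h import *
go((.6215,-.1037,.143))
snap("2")
for n in("side","top"):
    im=cv2.imread(f"pics/{n}2.png"); y,x=(180,320) if n=="side" else (130,300)
    cv2.imwrite(f"pics/{n}2c.png",cv2.resize(im[y:y+150,x:x+150],None,fx=4,fy=4,interpolation=cv2.INTER_CUBIC))
E
```

```text
t 3.3 tcp [ 619.96 -102.6   145.24] y [-0.01 -0.   -1.  ] open yaw 64.61915899753674 j1,j6 -0.2985214629384215 -1.4248429196261565 w 93.99797050987961 F [-0.31  0.21  0.66]
[ 621.5 -103.7  143. ] delta tool [ 1.88  2.23 -0.31] /1 = [ 1.88  2.23 -0.31]
```

View pics/side2c.png

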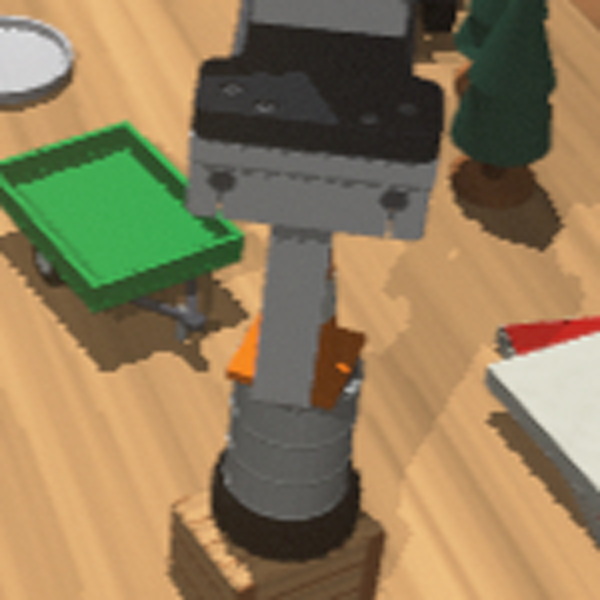

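Request:
{"method": "play_rows", "body": {"gripper": [0.6,0.4,0.2,0.1,0,0,0,0], "travel": [[2,2,0],[0,0,0],[0,0,0],[0,0,0],[0,0,0],[0,0,0],[0,0,0],[0,0,0]], "roll": [0,0,0,0,0,0,0,0]}}

```text
time: 4.4
tcp_pos: [0.6246, -0.1043, 0.1474]
ee_rot: [0.692, -0.156, 0.154, -0.688]
wrist_force: [-0.0, -0.4, -0.2]
gripper_width: 0.232
```

```bash
python3 - <<'E'
from h import *
go((.6215,-.1037,.143))
snap("3")
for n in("side","top"):
    im=cv2.imread(f"pics/{n}3.png"); y,x=(180,320) if n=="side" else (130,300)
    cv2.imwrite(f"pics/{n}3c.png",cv2.resize(im[y:y+150,x:x+150],None,fx=4,fy=4,interpolation=cv2.INTER_CUBIC))
E
```

```text
t 4.4 tcp [ 624.56 -104.33  147.38] y [-0. -0. -1.] open yaw 64.61946766644623 j1,j6 -0.29897300204982036 -1.425324625150822 w 21.766244694382802 F [-0.02 -0.38 -0.24]
[ 621.5 -103.7  143. ] delta tool [-3.03  4.39 -0.71] /1 = [-3.03  4.39 -0.71]
```

View pics/side3c.png

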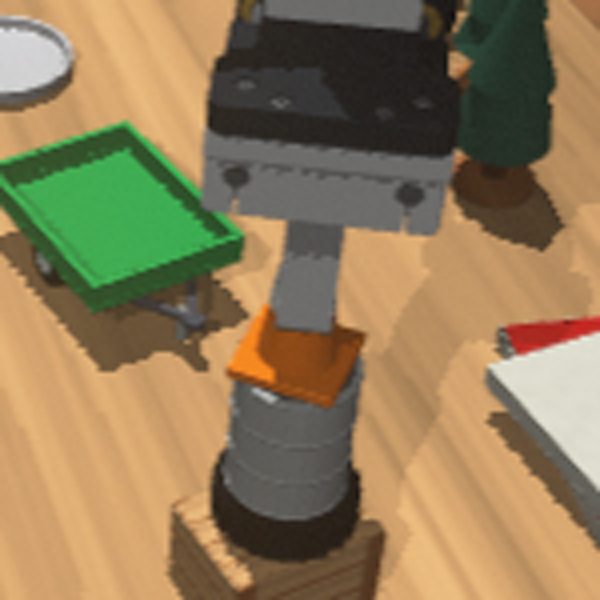

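Request:
{"method": "play_rows", "body": {"gripper": [0,0,0,0,0,0], "travel": [[0,-5,0],[0,-10,0],[0,-20,0],[0,-25,0],[0,-15,0],[0,0,0]], "roll": [0,0,0,0,0,0]}}

```text
time: 5.25
tcp_pos: [0.6252, -0.104, 0.2272]
ee_rot: [0.692, -0.156, 0.155, -0.688]
wrist_force: [-0.3, 0.8, -1.1]
gripper_width: 0.237
```

```bash
python3 - <<'E'
from h import *
go((.6193,.1107,.225),(.6193,.1107,.052))
snap("4")
for n in("side","top"):
    im=cv2.imread(f"pics/{n}4.png"); y,x=(180,320) if n=="side" else (130,300)
    cv2.imwrite(f"pics/{n}4c.png",cv2.resize(im[y:y+150,x:x+150],None,fx=4,fy=4,interpolation=cv2.INTER_CUBIC))
E
```

```text
t 5.25 tcp [ 625.25 -104.03  227.2 ] y [-0.   -0.01 -1.  ] open yaw 64.61871048619237 j1,j6 -0.2982393346946782 -1.4254585907294632 w 22.27824446502287 F [-0.29  0.77 -1.12]
[619.3 110.7 225. ] delta tool [-97.42   1.1  191.46] /4 = [-24.35   0.27  47.87]
[619.3 110.7  52. ] delta tool [ -0.04 173.     0.97] /4 = [-0.01 43.25  0.24]
```

View pics/side4c.png

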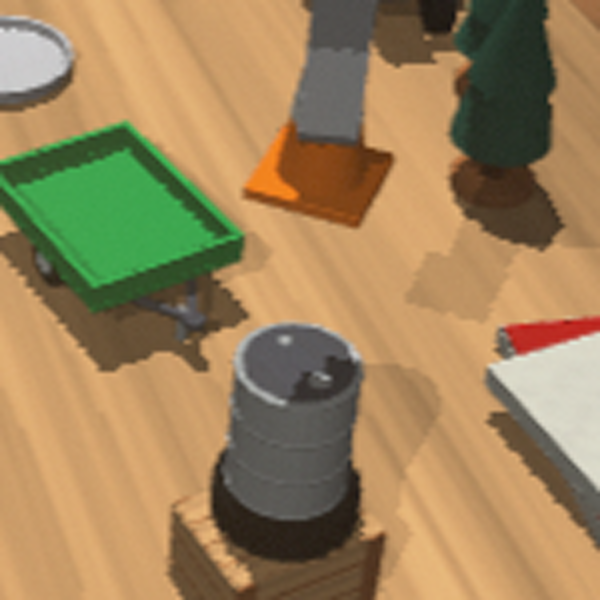

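Request:
{"method": "play_rows", "body": {"gripper": [0,0,0,0,0,0,0], "travel": [[-16,0,32],[-20,0,40],[-20,0,40],[-20,0,40],[-16,0,32],[-6,0,12],[0,0,0]], "roll": [0,0,0,0,0,0,0]}}

```text
time: 6.22
tcp_pos: [0.6145, 0.12, 0.2135]
ee_rot: [0.693, -0.164, 0.149, -0.686]
wrist_force: [-0.1, 0.3, 0.4]
gripper_width: 0.234
```

```bash
python3 - <<'E'
from h import *
go((.6193,.1107,.225),(.6193,.1107,.052))
im,K,P=load("side4"); print("drum side",plane(K,P,(394.4,270.4),.122)*1e3)
snap("5")
for n in("side","top"):
    im=cv2.imread(f"pics/{n}5.png"); y,x=(120,270) if n=="side" else (130,300)
    cv2.imwrite(f"pics/{n}5c.png",cv2.resize(im[y:y+150,x:x+150],None,fx=4,fy=4,interpolation=cv2.INTER_CUBIC))
E
```

```text
t 6.22 tcp [614.5  120.   213.47] y [-0.02 -0.   -1.  ] open yaw 64.45112628572775 j1,j6 0.056397694367237836 -1.0679955088705093 w 21.95921528226394 F [-0.07  0.31  0.44]
[619.3 110.7 225. ] delta tool [  8.12 -11.59  -6.48] /1 = [  8.12 -11.59  -6.48]
[619.3 110.7  52. ] delta tool [  3.24 172.95   2.38] /4 = [ 0.81 43.24  0.59]
drum side [[ 624.07 -106.54  122.  ]]
```

View pics/side5c.png

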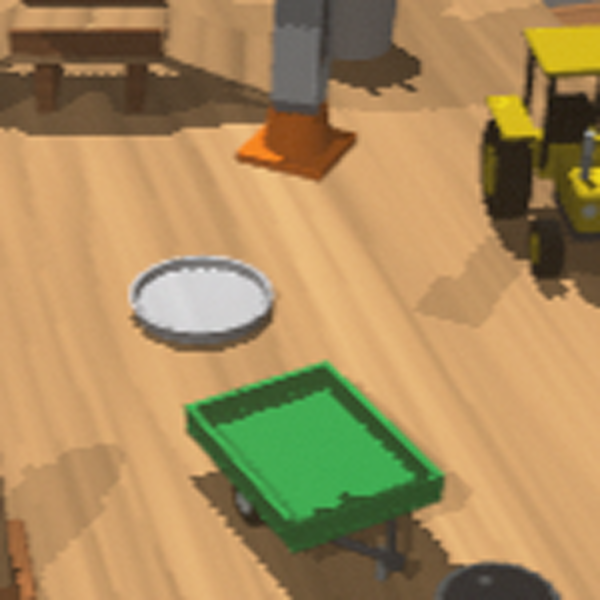

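View pics/top5c.png

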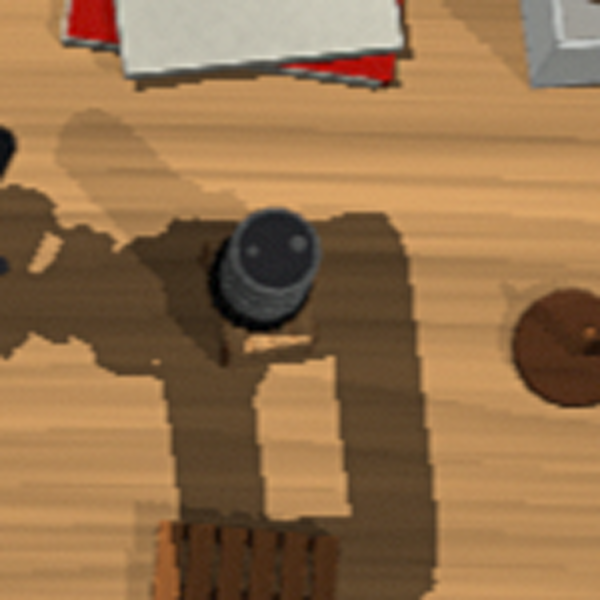

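Request:
{"method": "play_rows", "body": {"gripper": [0,0,0,0,0,0,0], "travel": [[10,0,-5],[1,30,0],[1,40,0],[1,40,0],[0,25,0],[0,10,0],[0,1,0]], "roll": [0,0,0,0,0,0,0]}}

```text
time: 7.2
tcp_pos: [0.6284, 0.094, 0.0665]
ee_rot: [0.692, -0.166, 0.158, -0.685]
wrist_force: [0.1, 0.7, -0.6]
gripper_width: 0.234
```

```bash
python3 - <<'E'
from h import *
go((.6193,.1107,.052))
im,K,P=load("top5"); print("drum top",plane(K,P,(368.4,192.9),.122)*1e3)
snap("6")
for n in("side","top"):
    im=cv2.imread(f"pics/{n}6.png"); y,x=(150,280) if n=="side" else (130,200)
    cv2.imwrite(f"pics/{n}6c.png",cv2.resize(im[y:y+120,x:x+120],None,fx=5,fy=5,interpolation=cv2.INTER_CUBIC))
E
```

```text
t 7.2 tcp [628.42  94.03  66.52] y [-0.01 -0.01 -1.  ] open yaw 63.54744225360203 j1,j6 0.016443819829665585 -1.0896269413842425 w 21.989408650583204 F [ 0.14  0.71 -0.59]
[619.3 110.7  52. ] delta tool [-15.46  14.52  11.05] /1 = [-15.46  14.52  11.05]
drum top [[ 620.99 -104.1   122.  ]]
```

View pics/side6c.png

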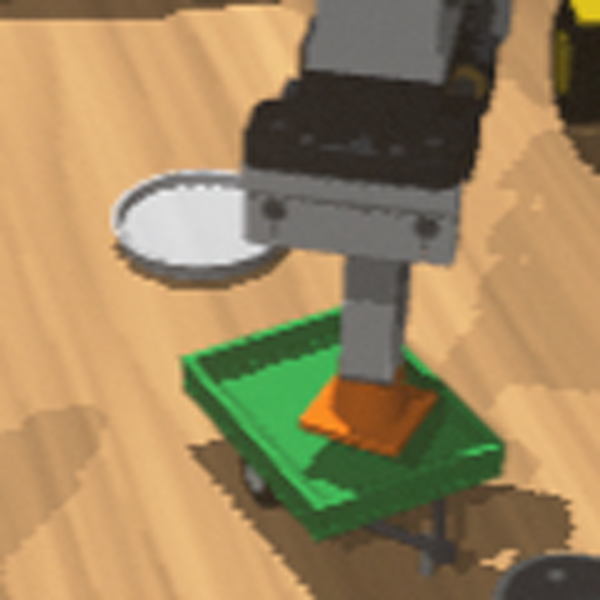

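Request:
{"method": "play_rows", "body": {"gripper": [0,0,0,0,0], "travel": [[-5,0,4],[-5,0,4],[-4,3,3],[0,3,0],[0,0,0]], "roll": [0,0,0,0,0]}}

```text
time: 7.92
tcp_pos: [0.6234, 0.1127, 0.0653]
ee_rot: [0.691, -0.162, 0.16, -0.686]
wrist_force: [-0.8, -0.1, -0.0]
gripper_width: 0.234
```

```bash
python3 - <<'E'
from h import *
go((.6193,.1107,.052))
E
```

```text
t 7.92 tcp [623.42 112.7   65.3 ] y [-0.01 -0.01 -1.  ] open yaw 63.66049918076543 j1,j6 0.04611171765464093 -1.0620781164043573 w 22.033514380290598 F [-0.75 -0.12 -0.03]
[619.3 110.7  52. ] delta tool [-2.79 13.34 -3.5 ] /1 = [-2.79 13.34 -3.5 ]
```

Request:
{"method": "play_rows", "body": {"gripper": [0,0,0,0], "travel": [[-2,5,-2],[-1,5,-1],[0,4,0],[0,1,0]], "roll": [0,0,0,0]}}

```text
time: 8.43
tcp_pos: [0.6191, 0.1108, 0.0513]
ee_rot: [0.691, -0.163, 0.16, -0.686]
wrist_force: [-3.5, 0.6, 9.2]
gripper_width: 0.228
```

```bash
python3 - <<'E'
from h import *
go((.6193,.1107,.052))
snap("7")
for n in("side","top"):
    im=cv2.imread(f"pics/{n}7.png"); y,x=(150,280) if n=="side" else (130,200)
    cv2.imwrite(f"pics/{n}7c.png",cv2.resize(im[y:y+120,x:x+120],None,fx=5,fy=5,interpolation=cv2.INTER_CUBIC))
E
```

```text
t 8.43 tcp [619.13 110.77  51.27] y [-0.01 -0.01 -1.  ] open yaw 63.62928034091811 j1,j6 0.043362756802625045 -1.0640299189091802 w 21.433091608873227 F [-3.46  0.63  9.22]
[619.3 110.7  52. ] delta tool [ 0.18 -0.73  0.01] /1 = [ 0.18 -0.73  0.01]
```

View pics/side7c.png

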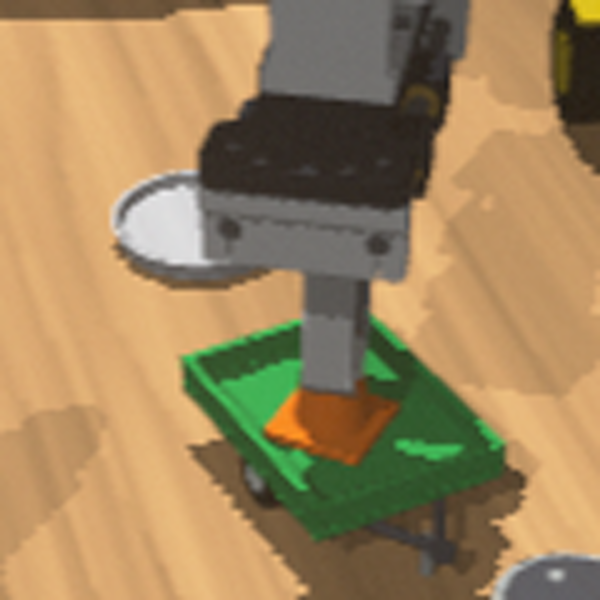

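Request:
{"method": "play_rows", "body": {"gripper": [0.3,0.4,0.5,0.6,0.6], "travel": [[0,-0.5,0],[0,0,0],[0,0,0],[0,0,0],[0,0,0]], "roll": [0,0,0,0,0]}}

```text
time: 9.15
tcp_pos: [0.619, 0.1104, 0.0509]
ee_rot: [0.691, -0.163, 0.16, -0.685]
wrist_force: [0.7, 0.7, 0.1]
gripper_width: 0.596
```

Request:
{"method": "play_rows", "body": {"gripper": [0.6,0.6,0.6,0.6,0.7,0.7], "travel": [[0,-10,0],[0,-30,0],[0,-40,0],[0,-50,0],[0,-30,0],[0,0,0]], "roll": [0,0,0,0,0,0]}}

```text
time: 9.9
tcp_pos: [0.6202, 0.1117, 0.2184]
ee_rot: [0.691, -0.162, 0.16, -0.686]
wrist_force: [0.3, 0.6, -0.1]
gripper_width: 0.701
```

```bash
python3 - <<'E'
from h import *
go((.622,-.1045,.21),(.622,-.1045,.085))
snap("8")
for n in("side","top"):
    im=cv2.imread(f"pics/{n}8.png"); y,x=(150,280) if n=="side" else (130,200)
    cv2.imwrite(f"pics/{n}8c.png",cv2.resize(im[y:y+120,x:x+120],None,fx=5,fy=5,interpolation=cv2.INTER_CUBIC))
E
```

```text
t 9.9 tcp [620.23 111.71 218.44] y [-0.   -0.01 -1.  ] open yaw 63.61034109888239 j1,j6 0.04481653070623348 -1.064542876460274 w 65.88618114730933 F [ 0.3   0.57 -0.14]
[ 622.  -104.5  210. ] delta tool [  97.69    9.99 -192.82] /4 = [ 24.42   2.5  -48.2 ]
[ 622.  -104.5   85. ] delta tool [  0.1  125.     1.06] /3 = [ 0.03 41.67  0.35]
```

View pics/side8c.png

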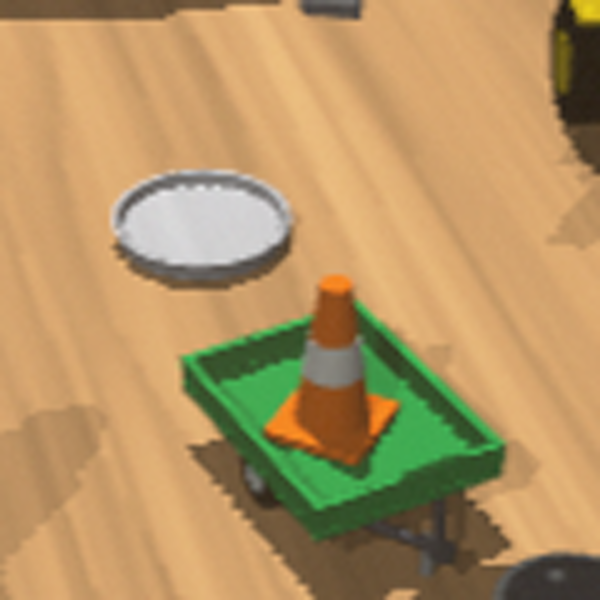

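Request:
{"method": "play_rows", "body": {"gripper": [1,1,1,1,1,1,1], "travel": [[16,0,-32],[20,1,-40],[20,1,-40],[20,1,-40],[14,0,-28],[4,0,-8],[0,0,0]], "roll": [0,0,0,0,0,0,0]}}

```text
time: 10.88
tcp_pos: [0.6088, -0.1011, 0.1936]
ee_rot: [0.692, -0.175, 0.146, -0.685]
wrist_force: [-0.9, -0.1, 0.4]
gripper_width: 1.0
```

```bash
python3 - <<'E'
from h import *
go((.6223,-.105,.21),(.6223,-.105,.088))
E
```

```text
t 10.88 tcp [ 608.81 -101.11  193.63] y [-0.04 -0.   -1.  ] open yaw 63.776746122355135 j1,j6 -0.2977969504299712 -1.4086928195764525 w 93.96489546570703 F [-0.86 -0.09  0.44]
[ 622.3 -105.   210. ] delta tool [ 13.2  -16.91   2.17] /1 = [ 13.2  -16.91   2.17]
[ 622.3 -105.    88. ] delta tool [  4.52 121.9    2.26] /3 = [ 1.51 40.63  0.75]
```

Request:
{"method": "play_rows", "body": {"gripper": [1,1,1], "travel": [[6,-4,1],[6,-4,1],[0,0,0]], "roll": [0,0,0]}}

```text
time: 11.25
tcp_pos: [0.6218, -0.1013, 0.2011]
ee_rot: [0.692, -0.174, 0.145, -0.686]
wrist_force: [-0.9, 0.1, -0.3]
gripper_width: 1.002
```

```bash
python3 - <<'E'
from h import *
go((.6223,-.105,.088))
E
```

```text
t 11.25 tcp [ 621.79 -101.26  201.07] y [-0.04  0.   -1.  ] open yaw 64.00834409872618 j1,j6 -0.29251271285820424 -1.4078835947415829 w 94.20984580600386 F [-0.93  0.12 -0.34]
[ 622.3 -105.    88. ] delta tool [  6.41 112.94  -1.14] /3 = [ 2.14 37.65 -0.38]
```

Request:
{"method": "play_rows", "body": {"gripper": [1,1,1,1,1,1], "travel": [[2,8,-1],[2,8,-1],[2,8,0],[0,8,0],[0,8,0],[0,0,0]], "roll": [0,0,0,0,0,0]}}

```text
time: 12.0
tcp_pos: [0.6239, -0.1049, 0.1569]
ee_rot: [0.692, -0.174, 0.143, -0.686]
wrist_force: [0.3, -0.2, -0.1]
gripper_width: 1.001
```

```bash
python3 - <<'E'
from h import *
go((.6223,-.105,.088))
E
```

```text
t 12.0 tcp [ 623.93 -104.93  156.91] y [-0.04  0.   -1.  ] open yaw 64.06682656642117 j1,j6 -0.29702931349547673 -1.412468198789957 w 94.10453050704122 F [ 0.28 -0.25 -0.11]
[ 622.3 -105.    88. ] delta tool [ 1.37 68.91  0.46] /2 = [ 0.68 34.46  0.23]
```

Request:
{"method": "play_rows", "body": {"gripper": [1,1,1,1], "travel": [[0,-40,0],[0,-60,0],[0,-30,0],[0,0,0]], "roll": [0,0,0,0]}}

```text
time: 12.5
tcp_pos: [0.6294, -0.1051, 0.2895]
ee_rot: [0.692, -0.175, 0.143, -0.686]
wrist_force: [0.1, -0.6, -0.4]
gripper_width: 0.999
```

```bash
python3 - <<'E'
from h import *
go((.6223,-.105,.088))
E
```

```text
t 12.5 tcp [ 629.37 -105.1   289.53] y [-0.05  0.   -1.  ] open yaw 64.05672887321393 j1,j6 -0.29486847161724977 -1.41299882032904 w 93.90025144503775 F [ 0.11 -0.64 -0.44]
[ 622.3 -105.    88. ] delta tool [  2.13 201.64   0.66] /4 = [ 0.53 50.41  0.17]
```

Request:
{"method": "play_rows", "body": {"gripper": [1,1,1,1], "travel": [[0,40,0],[0,60,0],[0,30,0],[0,0,0]], "roll": [0,0,0,0]}}

```text
time: 13.0
tcp_pos: [0.6209, -0.1041, 0.1517]
ee_rot: [0.692, -0.176, 0.141, -0.686]
wrist_force: [0.2, 0.2, -0.2]
gripper_width: 1.004
```

```bash
python3 - <<'E'
from h import *
go((.6223,-.105,.088))
E
```

```text
t 13.0 tcp [ 620.86 -104.09  151.67] y [-0.05  0.   -1.  ] open yaw 64.06220327387928 j1,j6 -0.2972482870721706 -1.4124733273343466 w 94.38337016004884 F [ 0.17  0.2  -0.21]
[ 622.3 -105.    88. ] delta tool [ 4.64 63.52  1.  ] /2 = [ 2.32 31.76  0.5 ]
```

Request:
{"method": "play_rows", "body": {"gripper": [1,1,1,1,1,1], "travel": [[0,-20,0],[0,-30,0],[-30,0,-14],[-45,0,-22],[-45,0,-22],[0,0,0]], "roll": [0,0,0,0,0,0]}}

```text
time: 13.75
tcp_pos: [0.4946, -0.1064, 0.2259]
ee_rot: [0.693, -0.167, 0.15, -0.685]
wrist_force: [0.0, -0.3, 1.1]
gripper_width: 1.006
```

```bash
python3 - <<'E'
from h import *
go((.6223,-.105,.2))
E
```

```text
t 13.75 tcp [ 494.57 -106.37  225.93] y [-0.03 -0.01 -1.  ] open yaw 64.07842897216528 j1,j6 -0.37301834850243537 -1.4891266012424327 w 94.52338877604288 F [ 0.04 -0.26  1.14]
[ 622.3 -105.   200. ] delta tool [114.79  22.57  57.49] /3 = [38.26  7.52 19.16]
```

Request:
{"method": "play_rows", "body": {"gripper": [1,1,1,1,1,1,1,1,1], "travel": [[15,0,7],[15,0,7],[15,0,7],[15,0,7],[15,0,7],[15,0,7],[15,0,7],[15,0,7],[0,0,0]], "roll": [0,0,0,0,0,0,0,0,0]}}

```text
time: 14.88
tcp_pos: [0.6589, -0.111, 0.2383]
ee_rot: [0.694, -0.153, 0.161, -0.685]
wrist_force: [-1.1, -0.3, -0.4]
gripper_width: 0.998
```

```bash
python3 - <<'E'
from h import *
go((.6223,-.105,.088))
E
```

```text
t 14.88 tcp [ 658.91 -111.    238.29] y [ 0.01 -0.01 -1.  ] open yaw 64.26037370914167 j1,j6 -0.29032462290709604 -1.4111321522784819 w 93.83570901013526 F [-1.07 -0.29 -0.43]
[ 622.3 -105.    88. ] delta tool [-37.65 149.87  -9.08] /3 = [-12.55  49.96  -3.03]
```

Request:
{"method": "play_rows", "body": {"gripper": [1,1,1,1,1,1,1], "travel": [[-14,10,-3],[-14,20,-3],[-7,30,-2],[0,25,0],[0,10,0],[0,0,0],[0,0,0]], "roll": [0,0,0,0,0,0,0]}}

```text
time: 15.75
tcp_pos: [0.6328, -0.1048, 0.1457]
ee_rot: [0.694, -0.149, 0.165, -0.685]
wrist_force: [0.2, -0.0, 0.3]
gripper_width: 0.999
```

```bash
python3 - <<'E'
from h import *
go((.6223,-.105,.088))
E
```

```text
t 15.75 tcp [ 632.81 -104.81  145.69] y [ 0.02 -0.02 -1.  ] open yaw 64.37182136765723 j1,j6 -0.29295346994562643 -1.4134696069456922 w 93.92971973191122 F [ 0.2  -0.05  0.34]
[ 622.3 -105.    88. ] delta tool [-10.85  57.47  -4.29] /2 = [-5.42 28.73 -2.14]
```

Request:
{"method": "play_rows", "body": {"gripper": [1,1,1,1], "travel": [[-5,0,-2],[-5,4,-2],[0,4,0],[0,0,0]], "roll": [0,0,0,0]}}

```text
time: 16.25
tcp_pos: [0.6229, -0.1047, 0.1397]
ee_rot: [0.694, -0.147, 0.167, -0.685]
wrist_force: [0.6, -0.1, -0.5]
gripper_width: 0.999
```

```bash
python3 - <<'E'
from h import *
go((.6223,-.105,.088))
E
```

```text
t 16.25 tcp [ 622.9  -104.68  139.72] y [ 0.02 -0.02 -1.  ] open yaw 64.36584881065453 j1,j6 -0.2973325415796537 -1.4174971494488824 w 93.93097114538912 F [ 0.63 -0.08 -0.46]
[ 622.3 -105.    88. ] delta tool [-1.93 51.69 -0.2 ] /1 = [-1.93 51.69 -0.2 ]
```

Request:
{"method": "play_rows", "body": {"gripper": [1,1,1,1,1], "travel": [[-1,15,0],[-1,20,0],[0,12,0],[0,4,0],[0,0,0]], "roll": [0,0,0,0,0]}}

```text
time: 16.88
tcp_pos: [0.6218, -0.1046, 0.0846]
ee_rot: [0.694, -0.148, 0.166, -0.685]
wrist_force: [-0.3, -0.1, -1.0]
gripper_width: 0.999
```

```bash
python3 - <<'E'
from h import *
go((.6223,-.105,.088))
snap("9")
for n in("side","top"):
    im=cv2.imread(f"pics/{n}9.png"); y,x=(180,320) if n=="side" else (130,200)
    cv2.imwrite(f"pics/{n}9c.png",cv2.resize(im[y:y+150,x:x+150],None,fx=4,fy=4,interpolation=cv2.INTER_CUBIC))
E
```

```text
t 16.88 tcp [ 621.82 -104.65   84.58] y [ 0.02 -0.02 -1.  ] open yaw 64.3640569299435 j1,j6 -0.29781188195966113 -1.41669382356395 w 93.87842702168996 F [-0.26 -0.06 -1.03]
[ 622.3 -105.    88. ] delta tool [ 0.68 -3.4  -0.14] /1 = [ 0.68 -3.4  -0.14]
```

View pics/side9c.png

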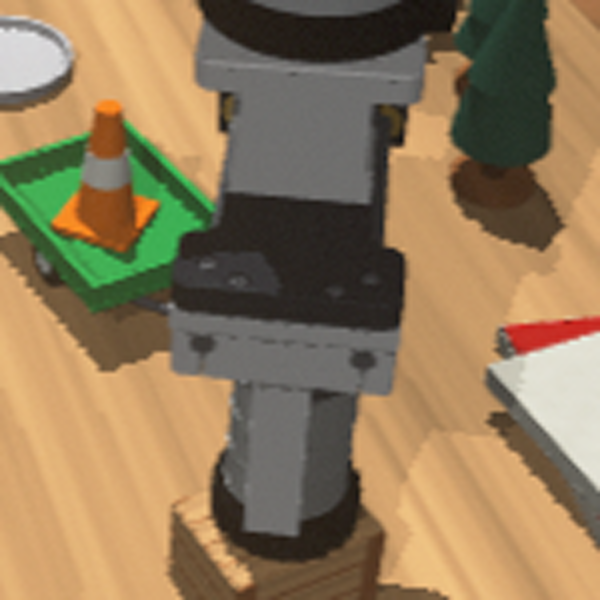

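Request:
{"method": "play_rows", "body": {"gripper": [0.8,0.65,0.55,0.5,0.4,0.3,0.3], "travel": [[0,0,0],[0,0,0],[0,0,0],[0,0,0],[0,0,0],[0,0,0],[0,0,0]], "roll": [0,0,0,0,0,0,0]}}

```text
time: 17.85
tcp_pos: [0.6237, -0.1053, 0.0876]
ee_rot: [0.694, -0.146, 0.168, -0.685]
wrist_force: [-0.0, 0.9, 0.8]
gripper_width: 0.48
```

```bash
python3 - <<'E'
from h import *
go((.6223,-.105,.088))
E
```

```text
t 17.85 tcp [ 623.75 -105.26   87.58] y [ 0.03 -0.02 -1.  ] open yaw 64.3647739070273 j1,j6 -0.2978081049435627 -1.4167119909838346 w 45.08385556945131 F [-0.05  0.94  0.77]
[ 622.3 -105.    88. ] delta tool [-1.4  -0.47 -0.39] /1 = [-1.4  -0.47 -0.39]
```

Request:
{"method": "play_rows", "body": {"gripper": [0.3,0.3,0.3,0.3,0.3,0.3,0.3], "travel": [[0,-4,0],[0,-6,0],[0,-15,0],[0,-25,0],[0,-25,0],[0,-10,0],[0,0,0]], "roll": [0,0,0,0,0,0,0]}}

```text
time: 18.73
tcp_pos: [0.6216, -0.1034, 0.1785]
ee_rot: [0.694, -0.145, 0.168, -0.685]
wrist_force: [0.7, -0.2, -0.8]
gripper_width: 0.48
```

```bash
python3 - <<'E'
from h import *
go((.6105,.2945,.18),(.6105,.2945,.025))
snap("10")
for n in("side","top"):
    im=cv2.imread(f"pics/{n}10.png"); y,x=(180,320) if n=="side" else (130,200)
    cv2.imwrite(f"pics/{n}10c.png",cv2.resize(im[y:y+150,x:x+150],None,fx=4,fy=4,interpolation=cv2.INTER_CUBIC))
E
```

```text
t 18.73 tcp [ 621.61 -103.35  178.47] y [ 0.03 -0.02 -1.  ] open yaw 64.37201091316734 j1,j6 -0.2959898880477753 -1.4171016877868632 w 45.16090083123001 F [ 0.74 -0.21 -0.78]
[610.5 294.5 180. ] delta tool [-181.86   -9.92  353.89] /7 = [-25.98  -1.42  50.56]
[610.5 294.5  25. ] delta tool [ -5.41 154.9    0.89] /3 = [-1.8  51.63  0.3 ]
```

View pics/side10c.png

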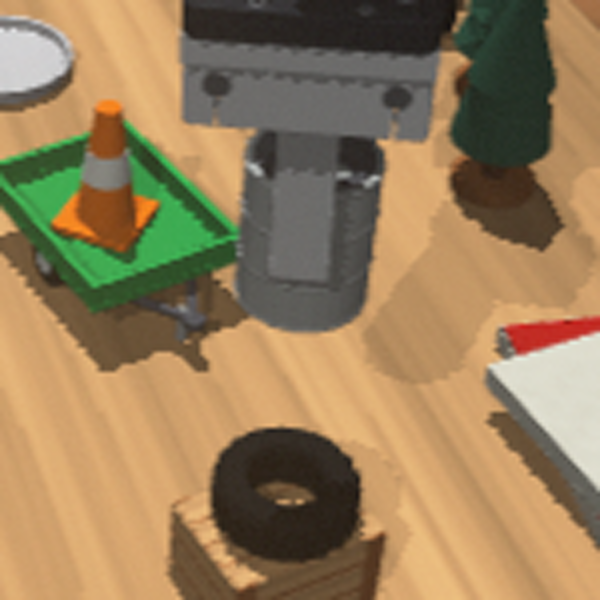

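Request:
{"method": "play_rows", "body": {"gripper": [0.3,0.3,0.3,0.3,0.3,0.3,0.3,0.3,0.3,0.3,0.3], "travel": [[-12,-4,24],[-20,-3,40],[-20,-3,40],[-20,-3,40],[-20,-3,40],[-20,-3,40],[-20,-3,40],[-20,-3,38],[-12,-2,22],[-6,0,8],[0,0,0]], "roll": [0,0,0,0,0,0,0,0,0,0,0]}}

```text
time: 20.2
tcp_pos: [0.602, 0.2793, 0.1788]
ee_rot: [0.697, -0.157, 0.159, -0.681]
wrist_force: [-0.5, -1.0, -1.2]
gripper_width: 0.485
```

```bash
python3 - <<'E'
from h import *
go((.6105,.2945,.18),(.6105,.2945,.03))
snap("11")
for n in("side","top"):
    im=cv2.imread(f"pics/{n}11.png"); y,x=(180,320) if n=="side" else (130,300)
    cv2.imwrite(f"pics/{n}11c.png",cv2.resize(im[y:y+150,x:x+150],None,fx=4,fy=4,interpolation=cv2.INTER_CUBIC))
E
```

```text
t 20.2 tcp [601.98 279.28 178.76] y [-0.   -0.02 -1.  ] open yaw 64.1941560067421 j1,j6 0.3150836958459961 -0.8018620697300317 w 45.616560226324566 F [-0.48 -0.98 -1.2 ]
[610.5 294.5 180. ] delta tool [ 1.06 -1.61 17.38] /1 = [ 1.06 -1.61 17.38]
[610.5 294.5  30. ] delta tool [ -1.22 149.96   3.23] /3 = [-0.41 49.99  1.08]
```

View pics/side11.png

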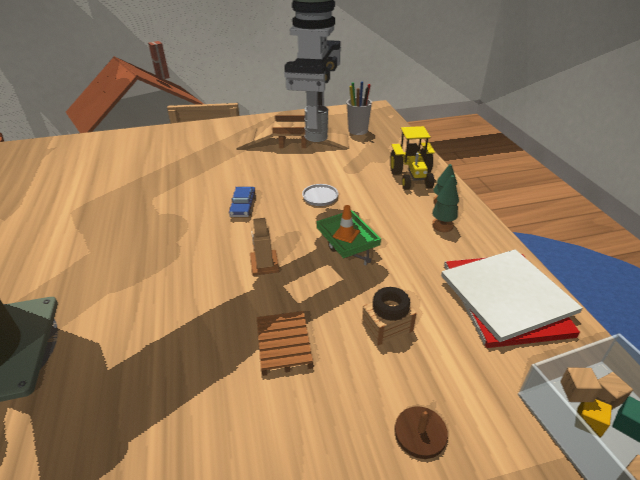

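View pics/top11c.png

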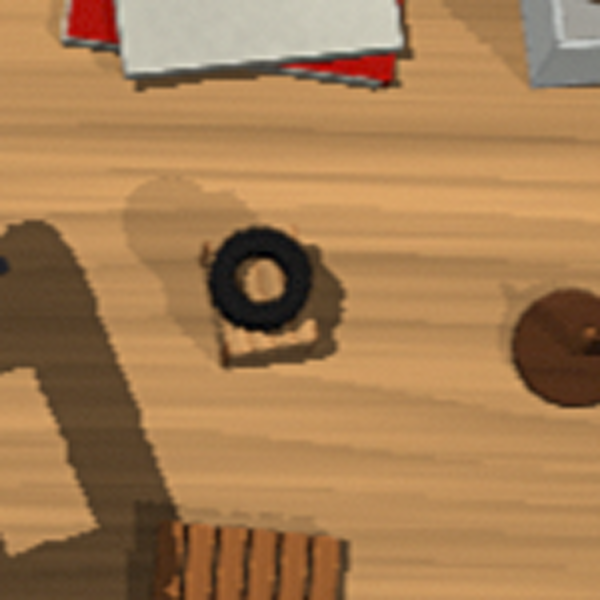

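Request:
{"method": "play_rows", "body": {"gripper": [0.3,0.3,0.3,0.3,0.3,0.3,0.3,0.3], "travel": [[0,0,7],[0,10,7],[0,25,1],[0,30,0],[0,25,0],[0,15,0],[0,5,0],[0,0,0]], "roll": [0,0,0,0,0,0,0,0]}}

```text
time: 21.3
tcp_pos: [0.6124, 0.287, 0.0644]
ee_rot: [0.696, -0.158, 0.162, -0.681]
wrist_force: [-0.5, 0.4, -0.5]
gripper_width: 0.488
```

```bash
python3 - <<'E'
from h import *
go((.6105,.2945,.028))
E
```

```text
t 21.3 tcp [612.39 286.98  64.37] y [ 0.   -0.02 -1.  ] open yaw 63.76230685644862 j1,j6 0.32140120592339005 -0.7835662808776583 w 45.84592119258407 F [-0.49  0.45 -0.46]
[610.5 294.5  28. ] delta tool [-5.4  36.19  6.64] /1 = [-5.4  36.19  6.64]
```

Request:
{"method": "play_rows", "body": {"gripper": [0.3,0.3,0.3,0.3,0.3,0.3], "travel": [[-3,4,4],[-3,6,3],[0,8,0],[0,5,0],[0,2,0],[0,0,0]], "roll": [0,0,0,0,0,0]}}

```text
time: 22.05
tcp_pos: [0.6118, 0.2969, 0.0403]
ee_rot: [0.695, -0.157, 0.164, -0.682]
wrist_force: [-0.3, 0.2, -1.8]
gripper_width: 0.486
```

```bash
python3 - <<'E'
from h import *
go((.6105,.2945,.028))
snap("12")
im=cv2.imread(f"pics/side12.png"); y,x=(110,250)
cv2.imwrite(f"pics/side12c.png",cv2.resize(im[y:y+120,x:x+150],None,fx=5,fy=5,interpolation=cv2.INTER_CUBIC))
E
```

```text
t 22.05 tcp [611.84 296.94  40.31] y [ 0.01 -0.02 -1.  ] open yaw 63.78021317343645 j1,j6 0.3356117934393265 -0.7687282686824425 w 45.671169019528804 F [-0.28  0.22 -1.81]
[610.5 294.5  28. ] delta tool [-0.29 12.36 -2.58] /1 = [-0.29 12.36 -2.58]
```

View pics/side12c.png

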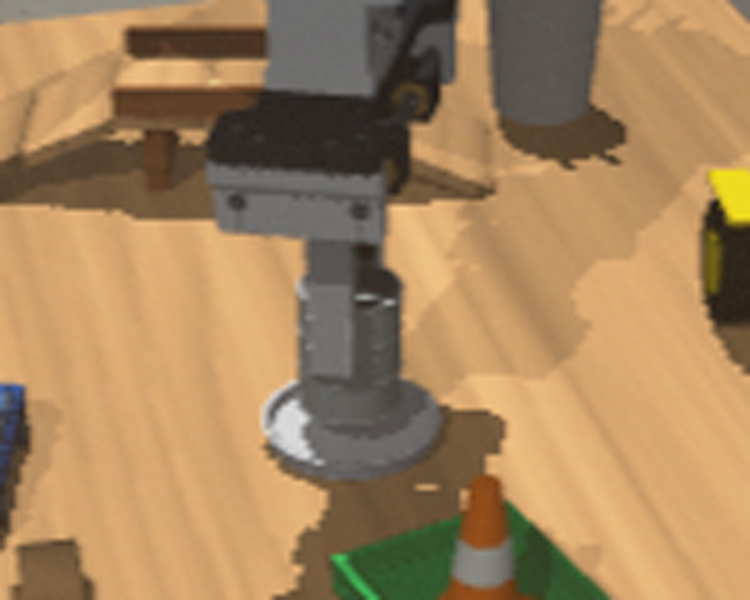

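Request:
{"method": "play_rows", "body": {"gripper": [0.3,0.3,0.3,0.3,0.3], "travel": [[0,4,-2],[0,5,-1],[0,4,0],[0,2,0],[0,1,0]], "roll": [0,0,0,0,0]}}

```text
time: 22.78
tcp_pos: [0.6114, 0.2939, 0.028]
ee_rot: [0.695, -0.156, 0.164, -0.682]
wrist_force: [-1.6, -0.5, 3.3]
gripper_width: 0.485
```

```bash
python3 - <<'E'
from h import *
go((.6105,.2945,.028))
E
```

```text
t 22.77 tcp [611.42 293.91  27.96] y [ 0.01 -0.02 -1.  ] open yaw 63.76541694792601 j1,j6 0.33163772514231704 -0.771792751136233 w 45.60455376214875 F [-1.6  -0.51  3.34]
[610.5 294.5  28. ] delta tool [-1.08 -0.05  0.12] /1 = [-1.08 -0.05  0.12]
```

Request:
{"method": "play_rows", "body": {"gripper": [0.3,0.52,0.6,0.7,0.8,0.8], "travel": [[0,1,0],[0,0,0],[0,0,0],[0,0,0],[0,0,0],[0,0,0]], "roll": [0,0,0,0,0,0]}}

```text
time: 23.52
tcp_pos: [0.6116, 0.2939, 0.0266]
ee_rot: [0.695, -0.156, 0.164, -0.682]
wrist_force: [0.8, -0.3, -0.7]
gripper_width: 0.797
```

Request:
{"method": "play_rows", "body": {"gripper": [0.9,0.9,0.9,0.9,1,1], "travel": [[0,-10,0],[0,-30,0],[0,-40,0],[0,-50,0],[0,-30,0],[0,0,0]], "roll": [0,0,0,0,0,0]}}

```text
time: 24.28
tcp_pos: [0.6108, 0.2975, 0.1942]
ee_rot: [0.695, -0.156, 0.165, -0.683]
wrist_force: [0.1, 0.6, -0.2]
gripper_width: 0.999
```

```bash
python3 - <<'E'
from h import *
go((.622,-.105,.18))
snap("13")
im=cv2.imread(f"pics/side13.png"); y,x=(110,250)
cv2.imwrite(f"pics/side13c.png",cv2.resize(im[y:y+120,x:x+150],None,fx=5,fy=5,interpolation=cv2.INTER_CUBIC))
for n,b in(("side13",(360,280,420,325)),("top13",(340,175,390,220))):
    im,K,P=load(n);H=hsv(im);m=(H[...,2]<70)
    x0,y0,x1,y1=b;c=big(m,b);print(n,c.min(0),c.max(0))
    a=cv2.resize(cv2.cvtColor(im,cv2.COLOR_RGB2BGR)[y0-10:y1+30,x0-10:x1+10],None,fx=7,fy=7,interpolation=cv2.INTER_CUBIC)
    cv2.imwrite(f"pics/{n}d.png",a)
E
```

```text
t 24.27 tcp [610.79 297.48 194.24] y [ 0.01 -0.02 -1.  ] open yaw 63.76343068933473 j1,j6 0.3368623571113119 -0.7732513851814237 w 93.92560907537408 F [ 0.1   0.55 -0.19]
[ 622. -105.  180.] delta tool [ 187.64   22.25 -355.83] /7 = [ 26.81   3.18 -50.83]
side13 [373. 287.] [409. 320.]
top13 [352. 187.] [378. 212.]
```

View pics/side13c.png

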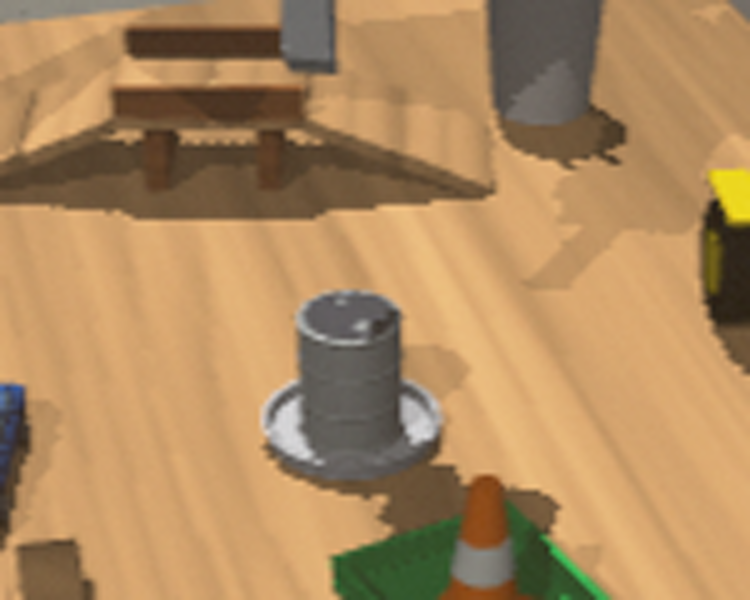

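View pics/side13d.png

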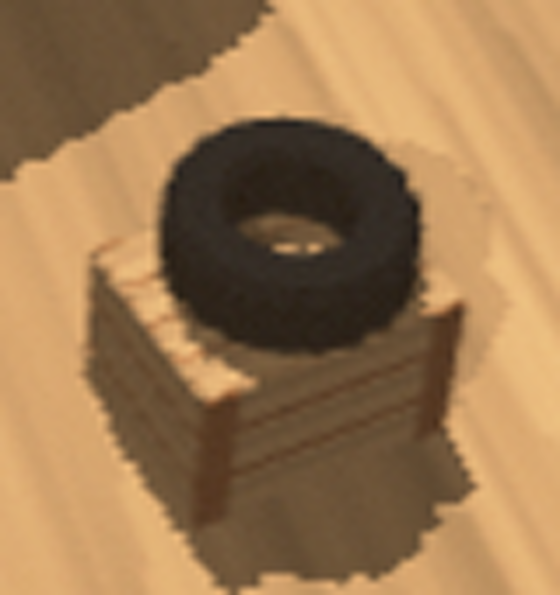

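View pics/top13d.png

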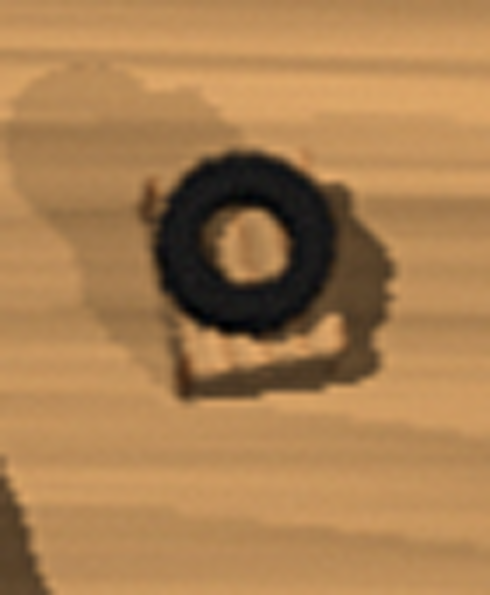

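```bash
python3 - <<'E'
from h import *
np.set_printoptions(suppress=True,precision=1)
im,K,P=load("top13"); print("tyre top",plane(K,P,(365,199.5),.055)*1e3)
print("crate corners top", plane(K,P,[(330+183/7-.43,165+377/7-.43),(330+345/7-.43,165+345/7-.43),(330+148/7-.43,165+185/7-.43)],.042)*1e3)
im,K,P=load("side13"); print("tyre side",plane(K,P,(391.0,303.2),.053)*1e3)
f=lambda x,y:(350+x/7-.43,270+y/7-.43)
print("crate side", plane(K,P,[f(93,252),f(212,402),f(463,302)],.042)*1e3)
E
```

```text
tyre top [[ 623.5 -104.1   55. ]]
crate corners top [[ 583.6  -85.    42. ]
 [ 594.9 -136.    42. ]
 [ 645.4  -73.8   42. ]]
tyre side [[ 625.3 -106.    53. ]]
crate side [[ 585.6  -89.8   42. ]
 [ 596.4 -137.8   42. ]
 [ 659.5 -124.9   42. ]]
```

Request:
{"method": "play_rows", "body": {"gripper": [1,1,1,1,1,1,1,1,1,1,1,1,1,1,1,1], "travel": [[8,0,-16],[15,-1,-28],[15,-1,-28],[15,-1,-28],[15,-1,-28],[15,-1,-28],[15,-1,-28],[15,-1,-28],[15,-1,-28],[15,-1,-28],[15,-1,-28],[15,-1,-28],[8,0,-14],[4,0,-7],[0,0,0],[0,0,0]], "roll": [0,0,0,0,0,0,0,0,0,0,0,0,0,0,0,0]}}

```text
time: 26.38
tcp_pos: [0.5988, -0.1199, 0.178]
ee_rot: [0.701, -0.18, 0.145, -0.675]
wrist_force: [0.9, -0.1, -0.2]
gripper_width: 1.002
```

```bash
python3 - <<'E'
from h import *
go((.6244,-.105,.15),roll=-.66)
E
```

```text
t 26.38 tcp [ 598.82 -119.91  177.99] y [-0.06 -0.03 -1.  ] open yaw 63.469434803284244 j1,j6 -0.31580392853823364 -1.4151137941597274 w 94.1666213880191 F [ 0.92 -0.07 -0.16]
yaw after roll 101.2534234383268
[ 624.4 -105.   150. ] delta tool [29.64 26.1  10.01] /1 = [29.64 26.1  10.01]
```

Request:
{"method": "play_rows", "body": {"gripper": [1,1,1,1,1,1,1], "travel": [[0,-5,0],[0,-5,0],[0,-2,0],[0,-2,0],[0,0,0],[0,0,0],[0,0,0]], "roll": [-0.14,-0.16,-0.16,-0.16,-0.04,0,0]}}

```text
time: 27.25
tcp_pos: [0.6003, -0.1114, 0.1929]
ee_rot: [0.708, 0.06, -0.101, -0.696]
wrist_force: [-0.9, 0.1, 0.9]
gripper_width: 0.998
```

```bash
python3 - <<'E'
from h import *
go((.6244,-.105,.15),(.50,-.105,.15))
E
```

```text
t 27.25 tcp [ 600.32 -111.43  192.93] y [-0.06 -0.02 -1.  ] open yaw 103.07919416023468 j1,j6 -0.3028242229961535 -2.095563293325009 w 93.77020628073812 F [-0.89  0.09  0.9 ]
[ 624.4 -105.   150. ] delta tool [27.45 41.34  1.27] /1 = [27.45 41.34  1.27]
[ 500. -105.  150.] delta tool [-120.97    6.99   28.15] /3 = [-40.32   2.33   9.38]
```

Tilt needs mending; a quick inward move then a slow outward one did it before.

Request:
{"method": "play_rows", "body": {"gripper": [1,1,1,1,1], "travel": [[-30,-5,6],[-45,-5,9],[-45,-5,9],[-20,0,4],[0,0,0]], "roll": [0,0,0,0,0]}}

```text
time: 27.88
tcp_pos: [0.4553, -0.1141, 0.2162]
ee_rot: [0.709, 0.06, -0.101, -0.696]
wrist_force: [0.3, 0.8, 0.2]
gripper_width: 0.998
```

```bash
python3 - <<'E'
from h import *
go((.6244,-.105,.2))
E
```

```text
t 27.88 tcp [ 455.35 -114.07  216.21] y [-0.06 -0.02 -1.  ] open yaw 103.06223891047405 j1,j6 -0.3977583744396829 -2.1893454310320344 w 93.8403370731253 F [0.3  0.78 0.21]
[ 624.4 -105.   200. ] delta tool [167.42   6.63 -29.19] /4 = [41.85  1.66 -7.3 ]
```

Request:
{"method": "play_rows", "body": {"gripper": [1,1,1,1,1,1,1,1], "travel": [[15,0,-2],[15,0,-2],[15,0,-2],[15,0,-2],[15,0,-2],[12,0,-2],[0,0,0],[0,0,0]], "roll": [0,0,0,0,0,0,0,0]}}

```text
time: 28.88
tcp_pos: [0.5544, -0.1046, 0.2081]
ee_rot: [0.708, 0.061, -0.102, -0.696]
wrist_force: [-0.4, 0.7, -1.0]
gripper_width: 0.998
```

```bash
python3 - <<'E'
from h import *
go((.6244,-.105,.15))
E
```

```text
t 28.88 tcp [ 554.36 -104.64  208.06] y [-0.06 -0.02 -1.  ] open yaw 103.21686158682634 j1,j6 -0.3156852541188798 -2.1109742342755617 w 93.81052985947362 F [-0.39  0.66 -0.97]
[ 624.4 -105.   150. ] delta tool [ 71.47  54.04 -15.78] /2 = [35.73 27.02 -7.89]
```

Request:
{"method": "play_rows", "body": {"gripper": [1,1,1,1,1,1,1,1], "travel": [[15,0,-3],[15,0,-3],[15,0,-3],[15,0,-3],[15,0,-3],[15,0,-3],[15,0,-3],[15,0,-3]], "roll": [0,0,0,0,0,0,0,0]}}

```text
time: 29.88
tcp_pos: [0.6795, -0.1013, 0.2016]
ee_rot: [0.708, 0.06, -0.101, -0.696]
wrist_force: [-0.5, -0.7, -0.2]
gripper_width: 0.998
```

```bash
python3 - <<'E'
from h import *
go((.6244,-.105,.15))
from station import read_state
s=read_state(); print(s["joint_pos"])
for i in range(4): print(Rn.from_quat(read_state()["ee_rot"]).as_matrix()[:,1])
E
```

```text
t 29.88 tcp [ 679.55 -101.29  201.62] y [-0.06 -0.02 -1.  ] open yaw 103.09808333396883 j1,j6 -0.2550408637659396 -2.051374038237295 w 93.8337644515053 F [-0.46 -0.69 -0.23]
[ 624.4 -105.   150. ] delta tool [-51.33  54.74   9.42] /1 = [-51.33  54.74   9.42]
[-0.26  0.48  1.18 -0.04  1.52 -2.05]
[-0.06 -0.02 -1.  ]
[-0.06 -0.02 -1.  ]
[-0.06 -0.02 -1.  ]
[-0.06 -0.02 -1.  ]
```

Request:
{"method": "play_rows", "body": {"gripper": [1,1,1,1,1,1,1], "travel": [[-15,0,2],[-18,10,3],[-14,20,3],[-2,20,1],[0,20,0],[0,15,0],[0,0,0]], "roll": [0,0,0,0,0,0,0]}}

```text
time: 30.75
tcp_pos: [0.626, -0.1063, 0.1174]
ee_rot: [0.709, 0.06, -0.101, -0.696]
wrist_force: [0.6, 1.0, 1.3]
gripper_width: 1.001
```

```bash
python3 - <<'E'
from h import *
go((.6244,-.105,.1),(.6244,-.105,.045))
E
```

```text
t 30.75 tcp [ 626.03 -106.29  117.4 ] y [-0.06 -0.02 -1.  ] open yaw 103.07236084236138 j1,j6 -0.2832003272106644 -2.0710501002893857 w 94.08728911285017 F [0.62 1.   1.29]
[ 624.4 -105.   100. ] delta tool [-0.26 17.43  1.83] /1 = [-0.26 17.43  1.83]
[ 624.4 -105.    45. ] delta tool [ 3.27 54.9   0.63] /1 = [ 3.27 54.9   0.63]
```

Request:
{"method": "play_rows", "body": {"gripper": [1,1,1,1,1,1], "travel": [[1,15,1],[1,20,1],[1,20,0],[0,10,0],[0,4,0],[0,0,0]], "roll": [0,0,0,0,0,0]}}

```text
time: 31.5
tcp_pos: [0.6256, -0.1055, 0.0442]
ee_rot: [0.709, 0.06, -0.1, -0.696]
wrist_force: [1.5, -0.2, -0.4]
gripper_width: 1.002
```

```bash
python3 - <<'E'
from h import *
go((.6244,-.105,.0455))
snap("14")
im=cv2.imread(f"pics/side14.png"); y,x=(220,320)
cv2.imwrite(f"pics/side14c.png",cv2.resize(im[y:y+130,x:x+150],None,fx=4,fy=4,interpolation=cv2.INTER_CUBIC))
E
```

```text
t 31.5 tcp [ 625.64 -105.46   44.18] y [-0.05 -0.02 -1.  ] open yaw 103.07579646696065 j1,j6 -0.282141043396896 -2.0644946676246736 w 94.1896270273705 F [ 1.48 -0.21 -0.39]
[ 624.4 -105.    45.5] delta tool [-1.18 -1.26  0.71] /1 = [-1.18 -1.26  0.71]
```

View pics/side14c.png

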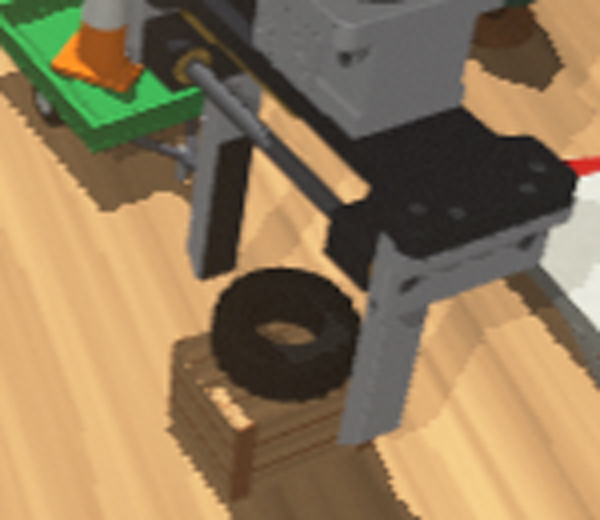

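Request:
{"method": "play_rows", "body": {"gripper": [0.85,0.72,0.64,0.58,0.5,0.4,0.4], "travel": [[0,0,0],[0,0,0],[0,0.3,0],[0,0.3,0],[0,0.3,0],[0,0.3,0],[0,0,0]], "roll": [0,0,0,0,0,0,0]}}

```text
time: 32.48
tcp_pos: [0.6278, -0.106, 0.0466]
ee_rot: [0.709, 0.062, -0.099, -0.695]
wrist_force: [-0.1, 0.4, -0.4]
gripper_width: 0.583
```

```bash
python3 - <<'E'
from h import *
go((.6244,-.105,.0455))
E
```

```text
t 32.48 tcp [ 627.76 -105.95   46.56] y [-0.05 -0.03 -1.  ] open yaw 103.08096077504037 j1,j6 -0.28203053510387643 -2.0645636404502787 w 54.78486535036083 F [-0.11  0.37 -0.43]
[ 624.4 -105.    45.5] delta tool [-3.    1.19  1.7 ] /1 = [-3.    1.19  1.7 ]
```

Request:
{"method": "play_rows", "body": {"gripper": [0.4,0.4,0.4,0.4,0.4,0.4,0.4], "travel": [[0,-3,0],[0,-5,0],[0,-15,0],[0,-25,0],[0,-25,0],[0,-10,0],[0,0,0]], "roll": [0,0,0,0,0,0,0]}}

```text
time: 33.35
tcp_pos: [0.6324, -0.1038, 0.1343]
ee_rot: [0.71, 0.063, -0.098, -0.695]
wrist_force: [-1.3, 0.2, -0.9]
gripper_width: 0.586
```

```bash
python3 - <<'E'
from h import *
go((.5993,-.286,.13),(.5993,-.286,.07),(.5993,-.286,.013))
snap("15")
im=cv2.imread(f"pics/side15.png"); y,x=(220,320)
cv2.imwrite(f"pics/side15c.png",cv2.resize(im[y:y+130,x:x+150],None,fx=4,fy=4,interpolation=cv2.INTER_CUBIC))
E
```

```text
t 33.35 tcp [ 632.39 -103.83  134.31] y [-0.05 -0.03 -1.  ] open yaw 103.0794320569743 j1,j6 -0.2768632441268651 -2.0660378540398536 w 55.12088586801235 F [-1.26  0.16 -0.87]
[ 599.3 -286.   130. ] delta tool [ -73.     10.74 -169.86] /4 = [-18.25   2.69 -42.47]
[ 599.3 -286.    70. ] delta tool [ 3.14 59.91  0.92] /2 = [ 1.57 29.96  0.46]
[ 599.3 -286.    13. ] delta tool [ 2.98 56.92  0.87] /2 = [ 1.49 28.46  0.44]
```

View pics/side15c.png

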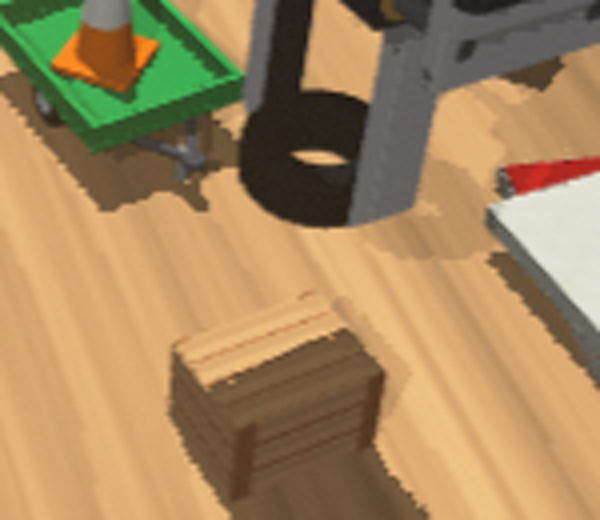

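Request:
{"method": "play_rows", "body": {"gripper": [0.4,0.4,0.4,0.4,0.4,0.4,0.4,0.4,0.4], "travel": [[-6,0,-15],[-12,0,-30],[-12,0,-30],[-12,0,-30],[-12,0,-30],[-8,0,-18],[-4,0,-8],[0,0,0],[0,0,0]], "roll": [0,0,0,0,0,0,0,0,0]}}

```text
time: 34.58
tcp_pos: [0.5962, -0.2828, 0.1297]
ee_rot: [0.707, 0.057, -0.104, -0.698]
wrist_force: [0.2, -0.3, 0.1]
gripper_width: 0.587
```

```bash
python3 - <<'E'
from h import *
go((.6023,-.2854,.1),)
snap("16")
im=cv2.imread(f"pics/side16.png"); y,x=(330,330)
cv2.imwrite(f"pics/side16c.png",cv2.resize(im[y:y+150,x:x+170],None,fx=4,fy=4,interpolation=cv2.INTER_CUBIC))
im=cv2.imread(f"pics/top16.png"); y,x=(130,330)
cv2.imwrite(f"pics/top16c.png",cv2.resize(im[y:y+130,x:x+170],None,fx=4,fy=4,interpolation=cv2.INTER_CUBIC))
E
```

```text
t 34.58 tcp [ 596.23 -282.8   129.66] y [-0.06 -0.02 -1.  ] open yaw 103.04353080467672 j1,j6 -0.5473669359801635 -2.3338705333521674 w 55.13764073705529 F [ 0.21 -0.3   0.15]
[ 602.3 -285.4  100. ] delta tool [ 7.31 29.25 -3.75] /1 = [ 7.31 29.25 -3.75]
```

View pics/side16c.png

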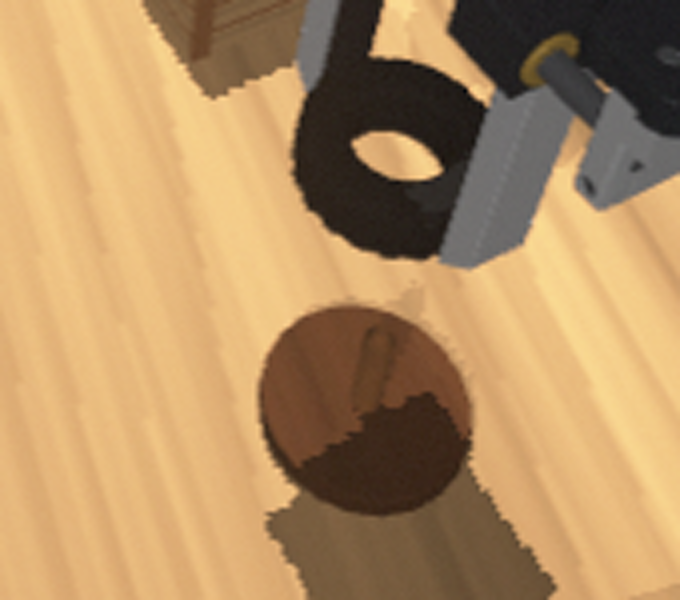

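View pics/top16c.png

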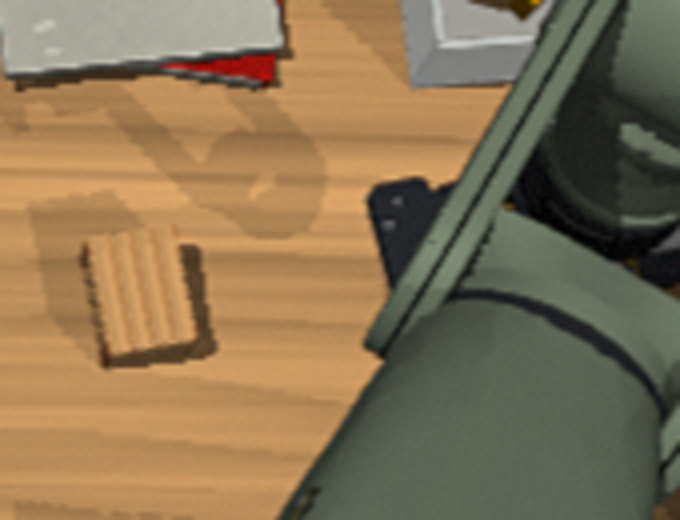

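```bash
python3 - <<'E'
from h import *
im,K,P=load("side16"); print(plane(K,P,(429.1,368.6),.136)*1e3)
im,K,P=load("top16"); 
f=lambda x,y:(330+x/4-.37,130+y/4-.37)
C=plane(K,P,[f(82,243),f(103,360),f(199,341),f(177,226)],.042)*1e3
print(C,C.mean(0)); d=C[0]-C[1];e=C[3]-C[2];print(np.degrees(np.arctan2(d[1],d[0])),np.degrees(np.arctan2(e[1],e[0])),np.linalg.norm(d),np.linalg.norm(C[2]-C[1]))
H=hsv(im); 
E
```

```text
[[ 594.78359791 -283.63270008  136.        ]]
[[ 646.79792301  -72.45874356   42.        ]
 [ 580.89263533  -84.3000479    42.        ]
 [ 592.58522296 -137.14146613   42.        ]
 [ 657.60546188 -125.18914439   42.        ]] [ 619.4703108 -104.7723505   42.       ]
10.1857437583461 10.416089631115883 66.96061105724331 54.119609071236354
```

Request:
{"method": "play_rows", "body": {"gripper": [0.4,0.4,0.4,0.4,0.4,0.4], "travel": [[4,0,-2],[4,10,-1],[2,20,0],[0,20,0],[0,8,0],[0,0,0]], "roll": [0,0,0,0,0,0]}}

```text
time: 35.42
tcp_pos: [0.6028, -0.2819, 0.0649]
ee_rot: [0.706, 0.057, -0.106, -0.698]
wrist_force: [0.5, -0.4, -0.7]
gripper_width: 0.588
```

```bash
python3 - <<'E'
from h import *
go((.6023,-.2854,.055),)
snap("17")
im=cv2.imread(f"pics/side17.png"); y,x=(330,330)
cv2.imwrite(f"pics/side17c.png",cv2.resize(im[y:y+150,x:x+170],None,fx=4,fy=4,interpolation=cv2.INTER_CUBIC))
E
```

```text
t 35.42 tcp [ 602.81 -281.92   64.92] y [-0.07 -0.02 -1.  ] open yaw 103.22626987001806 j1,j6 -0.5411843332308237 -2.3255117713835607 w 55.22783447608155 F [ 0.49 -0.35 -0.7 ]
[ 602.3 -285.4   55. ] delta tool [-0.59  9.99 -3.24] /1 = [-0.59  9.99 -3.24]
```

View pics/side17c.png

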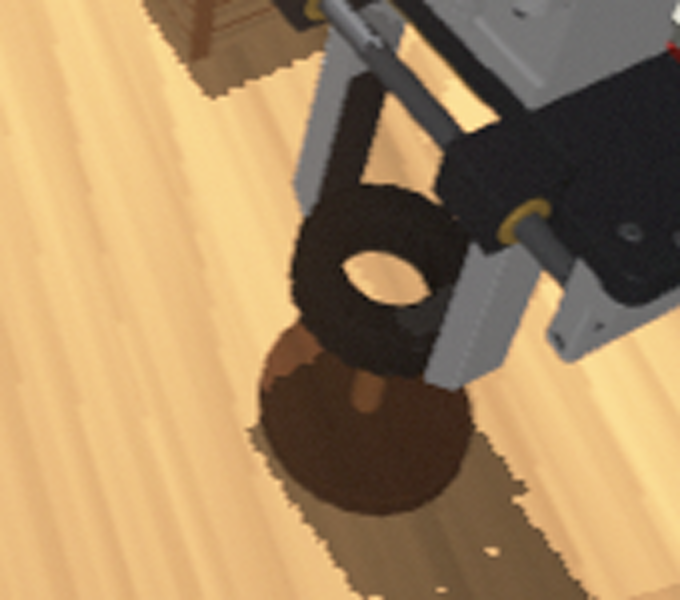

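Request:
{"method": "play_rows", "body": {"gripper": [0.4,0.4,0.4,0.4,0.4], "travel": [[0,0,-2],[0,4,-2],[0,6,0],[0,4,0],[0,0,0]], "roll": [0,0,0,0,0]}}

```text
time: 36.15
tcp_pos: [0.605, -0.2879, 0.0538]
ee_rot: [0.707, 0.059, -0.104, -0.697]
wrist_force: [-0.0, 0.6, 0.0]
gripper_width: 0.587
```

```bash
python3 - <<'E'
from h import *
im,K,P=load("side17"); print(plane(K,P,(426.6,398.9),.071)*1e3)
go((.6023,-.2854,.05),(.6023,-.2854,.015),)
snap("18")
im=cv2.imread(f"pics/side18.png"); y,x=(330,330)
cv2.imwrite(f"pics/side18c.png",cv2.resize(im[y:y+150,x:x+170],None,fx=4,fy=4,interpolation=cv2.INTER_CUBIC))
E
```

```text
[[ 601.81430877 -282.30265443   71.        ]]
t 36.15 tcp [ 605.04 -287.95   53.79] y [-0.06 -0.02 -1.  ] open yaw 103.21040203666672 j1,j6 -0.5470525580327749 -2.329754258524032 w 55.20123083012526 F [-0.01  0.62  0.02]
[ 602.3 -285.4   50. ] delta tool [-1.84  3.89  3.13] /1 = [-1.84  3.89  3.13]
[ 602.3 -285.4   15. ] delta tool [ 2.29 34.92  0.25] /1 = [ 2.29 34.92  0.25]
```

View pics/side18c.png

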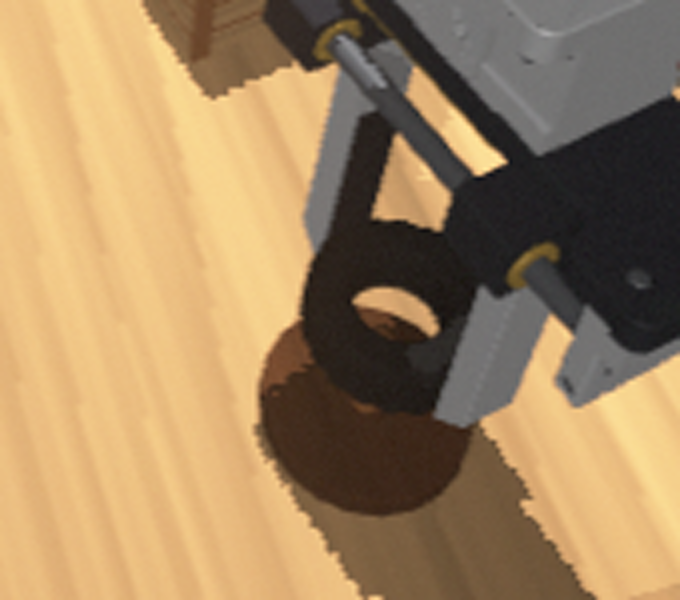

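Request:
{"method": "play_rows", "body": {"gripper": [0.4,0.4,0.4,0.4], "travel": [[-2,0,2],[0,3,0],[0,5,0],[0,0.5,0]], "roll": [0,0,0,0]}}

```text
time: 36.75
tcp_pos: [0.6024, -0.2866, 0.0457]
ee_rot: [0.707, 0.059, -0.104, -0.697]
wrist_force: [-0.3, -0.2, -1.1]
gripper_width: 0.585
```

```bash
python3 - <<'E'
from h import *
go((.6023,-.2854,.04),(.6023,-.2854,.015),)
snap("19")
im=cv2.imread(f"pics/side19.png"); y,x=(330,330)
cv2.imwrite(f"pics/side19c.png",cv2.resize(im[y:y+150,x:x+170],None,fx=4,fy=4,interpolation=cv2.INTER_CUBIC))
E
```

```text
t 36.75 tcp [ 602.38 -286.64   45.69] y [-0.06 -0.02 -1.  ] open yaw 103.2222101263755 j1,j6 -0.5474540152079663 -2.3293195907764823 w 54.97889325230618 F [-0.26 -0.2  -1.06]
[ 602.3 -285.4   40. ] delta tool [0.57 5.65 1.28] /1 = [0.57 5.65 1.28]
[ 602.3 -285.4   15. ] delta tool [ 1.61 24.95  0.2 ] /1 = [ 1.61 24.95  0.2 ]
```

View pics/side19c.png

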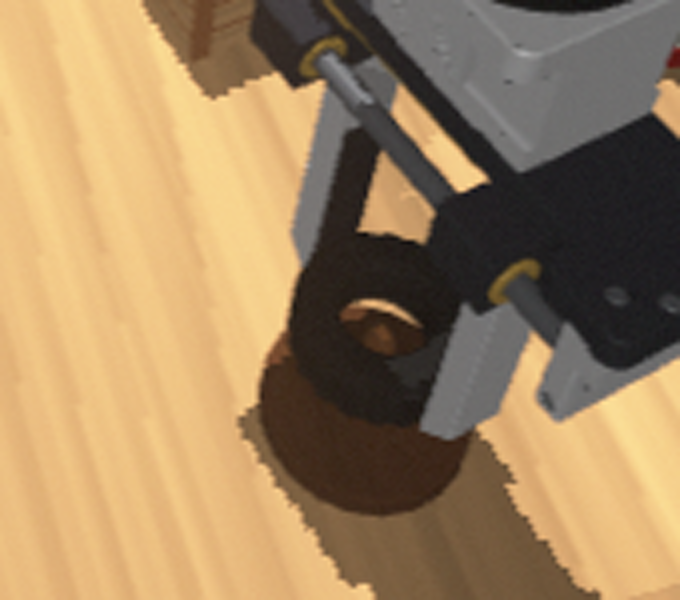

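Request:
{"method": "play_rows", "body": {"gripper": [0.4,0.4,0.4,0.4,0.4,0.4], "travel": [[0,6,1],[0,8,0],[1,8,0],[0,5,0],[0,2,0],[0,1,0]], "roll": [0,0,0,0,0,0]}}

```text
time: 37.6
tcp_pos: [0.6014, -0.2862, 0.0146]
ee_rot: [0.707, 0.059, -0.104, -0.697]
wrist_force: [-2.5, 3.0, 8.4]
gripper_width: 0.588
```

```bash
python3 - <<'E'
from h import *
go((.6023,-.2854,.015),)
snap("20")
im=cv2.imread(f"pics/side20.png"); y,x=(330,330)
cv2.imwrite(f"pics/side20c.png",cv2.resize(im[y:y+150,x:x+170],None,fx=4,fy=4,interpolation=cv2.INTER_CUBIC))
E
```

```text
t 37.6 tcp [ 601.43 -286.21   14.61] y [-0.06 -0.02 -1.  ] open yaw 103.2238591426341 j1,j6 -0.5475526417371431 -2.3263476282596605 w 55.257448455581844 F [-2.53  3.04  8.44]
[ 602.3 -285.4   15. ] delta tool [ 1.01 -0.46  0.58] /1 = [ 1.01 -0.46  0.58]
```

View pics/side20c.png

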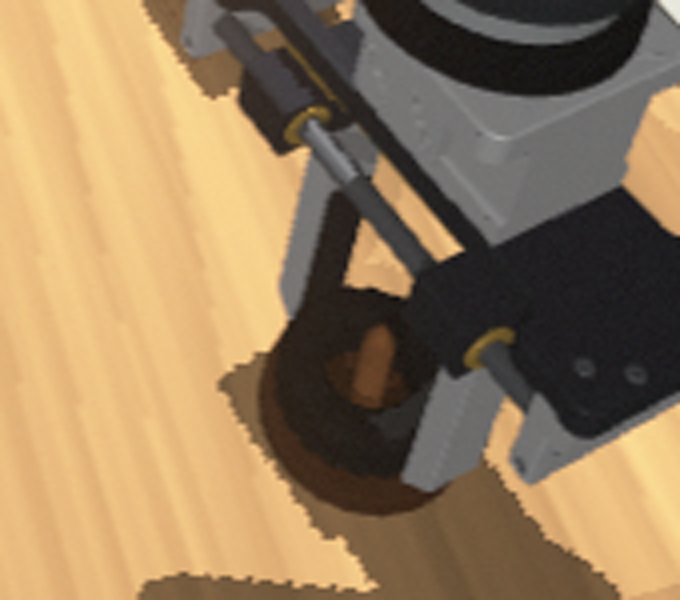

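Request:
{"method": "play_rows", "body": {"gripper": [0.62,0.7,0.8,0.9,0.9], "travel": [[0,0,0],[0,-0.5,0],[0,0,0],[0,0,0],[0,0,0]], "roll": [0,0,0,0,0]}}

```text
time: 38.33
tcp_pos: [0.6024, -0.2868, 0.0154]
ee_rot: [0.708, 0.06, -0.103, -0.696]
wrist_force: [0.1, 0.4, -0.6]
gripper_width: 0.896
```

Request:
{"method": "play_rows", "body": {"gripper": [0.9,0.9,0.9,0.9,1,1], "travel": [[0,-10,0],[0,-25,0],[0,-35,0],[0,-40,0],[0,-20,0],[0,0,0]], "roll": [0,0,0,0,0,0]}}

```text
time: 39.08
tcp_pos: [0.6108, -0.2838, 0.152]
ee_rot: [0.709, 0.06, -0.102, -0.696]
wrist_force: [-0.1, 0.3, 0.6]
gripper_width: 0.999
```

```bash
python3 - <<'E'
from h import *
go((.6208,-.1055,.14),(.6208,-.1055,.013))
snap("21")
im=cv2.imread(f"pics/side21.png"); y,x=(270,330)
cv2.imwrite(f"pics/side21c.png",cv2.resize(im[y:y+200,x:x+200],None,fx=3,fy=3,interpolation=cv2.INTER_CUBIC))
E
```

```text
t 39.08 tcp [ 610.79 -283.75  152.  ] y [-0.06 -0.02 -1.  ] open yaw 103.22646387793172 j1,j6 -0.5374346496141754 -2.3293750832099365 w 93.92919364294582 F [-0.12  0.33  0.58]
[ 620.8 -105.5  140. ] delta tool [ 51.05   6.96 171.36] /4 = [12.76  1.74 42.84]
[ 620.8 -105.5   13. ] delta tool [  7.75 126.76   1.44] /3 = [ 2.58 42.25  0.48]
```

View pics/side21c.png

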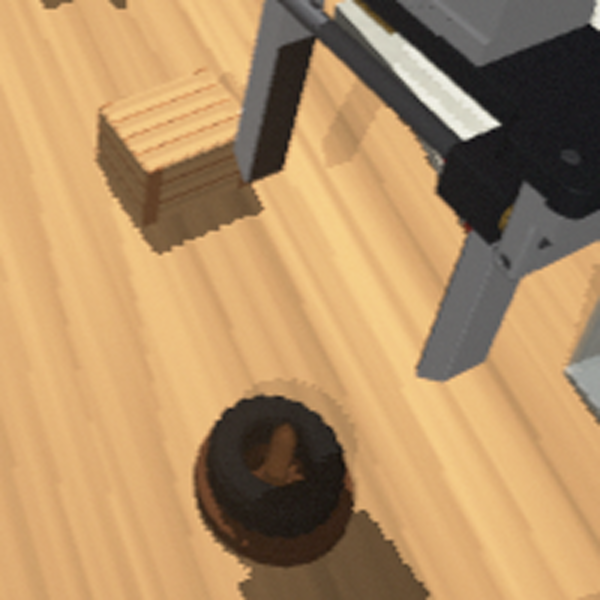

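Request:
{"method": "play_rows", "body": {"gripper": [1,1,1,1,1,1,1,1,1,1,1,1,1,1,1,1,1,1,1,1], "travel": [[0,0,0],[0,0,0],[0,0,0],[0,0,0],[0,0,0],[0,0,0],[0,0,0],[0,0,0],[0,0,0],[0,0,0],[0,0,0],[0,0,0],[0,0,0],[0,0,0],[0,0,0],[0,0,0],[0,0,0],[0,0,0],[0,0,0],[0,0,0]], "roll": [0,0,0,0,0,0,0,0,0,0,0,0,0,0,0,0,0,0,0,0]}}

```text
time: 41.68
tcp_pos: [0.6067, -0.2817, 0.1442]
ee_rot: [0.706, 0.057, -0.106, -0.698]
wrist_force: [-0.5, 0.6, -0.8]
gripper_width: 1.001
```

```bash
sed -i 's/precision=2/precision=3/' h.py; python3 - <<'E'
from h import *
go((.6208,-.1055,.14),(.6208,-.1055,.013))
E
```

```text
t 41.67 tcp [ 606.748 -281.678  144.172] y [-0.068 -0.018 -0.998] open yaw 103.20707080553758 j1,j6 -0.5379019037620683 -2.3294026060127795 w 94.12046618457819 F [-0.482  0.574 -0.768]
[ 620.8 -105.5  140. ] delta tool [ 54.066   0.005 168.316] /4 = [13.516  0.001 42.079]
[ 620.8 -105.5   13. ] delta tool [  8.934 126.685   0.275] /3 = [ 2.978 42.228  0.092]
```

Request:
{"method": "play_rows", "body": {"gripper": [1,1,1,1,1,1,1,1], "travel": [[0,-30,0],[0,-40,10],[15,-40,40],[15,-30,40],[15,0,40],[10,0,30],[0,0,0],[0,0,0]], "roll": [0,0,0,0,0,0,0,0]}}

```text
time: 42.68
tcp_pos: [0.634, -0.1075, 0.2843]
ee_rot: [0.705, 0.056, -0.105, -0.699]
wrist_force: [0.4, 0.9, 0.7]
gripper_width: 1.001
```

```bash
python3 - <<'E'
from h import *
go((.75,-.06,.3),(.85,-.04,.3))
from station import read_state
print(np.array(read_state()["joint_pos"]))
E
```

```text
t 42.67 tcp [ 634.042 -107.468  284.305] y [-0.067 -0.017 -0.998] open yaw 103.0675959574431 j1,j6 -0.2835236687145327 -2.0840852145358895 w 94.12225799954459 F [0.421 0.937 0.676]
[750. -60. 300.] delta tool [122.309 -24.22   19.996] /3 = [40.77  -8.073  6.665]
[850. -40. 300.] delta tool [101.69   -7.026  -3.128] /2 = [50.845 -3.513 -1.564]
[-0.284  0.354  1.197 -0.035  1.65  -2.084]
```

Request:
{"method": "play_rows", "body": {"gripper": [1,1,1,1,1,1,1,1,1], "travel": [[20,-10,3],[30,-10,4],[30,-5,4],[30,-5,4],[30,-5,0],[30,-5,0],[20,0,0],[10,0,0],[0,0,0]], "roll": [0,0,0,0,0,0,0,0,0]}}

```text
time: 43.8
tcp_pos: [0.8317, -0.066, 0.3041]
ee_rot: [0.707, 0.046, -0.1, -0.699]
wrist_force: [-0.0, -0.3, 0.2]
gripper_width: 1.002
```

```bash
python3 - <<'E'
from h import *
go((.75,-.06,.3),(.85,-.04,.3))
from station import read_state
print(np.array(read_state()["joint_pos"]))
E
```

```text
t 43.8 tcp [831.745 -65.962 304.058] y [-0.074 -0.019 -0.997] open yaw 101.87692342695365 j1,j6 -0.16979530334342155 -1.9599268479673149 w 94.21335108037383 F [-0.033 -0.278  0.208]
[750. -60. 300.] delta tool [-78.23   10.015  22.671] /2 = [-39.115   5.008  11.335]
[850. -40. 300.] delta tool [101.675  -7.818  -1.009] /2 = [50.838 -3.909 -0.505]
[-0.17   0.884  0.355 -0.034  1.973 -1.96 ]
```

Request:
{"method": "play_rows", "body": {"gripper": [1,1,1,1], "travel": [[15,0,0],[15,0,0],[15,0,0],[0,0,0]], "roll": [0,0,0,0]}}

```text
time: 44.3
tcp_pos: [0.8569, -0.0599, 0.2913]
ee_rot: [0.708, 0.049, -0.094, -0.698]
wrist_force: [-0.0, 0.3, 0.6]
gripper_width: 0.995
```

```bash
python3 - <<'E'
from h import *
go((.75,-.06,.3))
from station import read_state
print(np.array(read_state()["joint_pos"]))
E
```

```text
t 44.3 tcp [856.857 -59.866 291.328] y [-0.062 -0.02  -0.998] open yaw 101.61613815971687 j1,j6 -0.15845605368843313 -1.944391616465242 w 93.558356811794 F [-0.004  0.291  0.618]
[750. -60. 300.] delta tool [-105.047   -2.031   21.322] /2 = [-52.523  -1.015  10.661]
[-0.158  0.971  0.23  -0.033  1.999 -1.944]
```

Request:
{"method": "play_rows", "body": {"gripper": [1,1,1,1,1,1], "travel": [[20,-5,0],[20,-5,0],[20,-5,0],[20,-5,0],[20,-5,0],[0,0,0]], "roll": [0,0,0,0,0,0]}}

```text
time: 45.05
tcp_pos: [0.8851, -0.0336, 0.2855]
ee_rot: [0.712, 0.075, -0.069, -0.695]
wrist_force: [0.4, -0.5, 0.3]
gripper_width: 0.999
```

```bash
python3 - <<'E'
from h import *
go((.75,-.06,.3))
from station import read_state
print(np.array(read_state()["joint_pos"]))
E
```

```text
t 45.05 tcp [885.078 -33.615 285.485] y [ 0.01  -0.024 -1.   ] open yaw 101.70240865508848 j1,j6 -0.1267347335906577 -1.910246666356306 w 93.9125659651937 F [ 0.417 -0.531  0.261]
[750. -60. 300.] delta tool [-137.551  -15.209    1.192] /3 = [-45.85   -5.07    0.397]
[-0.127  0.979  0.226 -0.024  1.923 -1.91 ]
```

Request:
{"method": "play_rows", "body": {"gripper": [1,1,1,1,1,1,1,1,1,1], "travel": [[-20,0,0],[-40,0,-3],[-40,0,-3],[-40,0,-3],[-40,0,-3],[-40,10,-3],[-25,20,-2],[-12,20,0],[0,10,0],[0,0,0]], "roll": [0,0,0,0,0,0,0,0,0,0]}}

```text
time: 46.3
tcp_pos: [0.6301, -0.1078, 0.2222]
ee_rot: [0.713, 0.075, -0.067, -0.693]
wrist_force: [0.7, -0.8, -0.3]
gripper_width: 0.999
```

```bash
python3 - <<'E'
from h import *
go((.6208,-.1055,.14))
im,K,P=load("side21"); f=lambda x,y:(330+x/3-.33,270+y/3-.33)
C=plane(K,P,[f(100,107),f(150,171)],.042)*1e3; print(C)
E
```

```text
t 46.3 tcp [ 630.083 -107.795  222.224] y [ 0.014 -0.027 -1.   ] open yaw 101.57190239341854 j1,j6 -0.2929341095810585 -2.063043885237341 w 93.93641620312076 F [ 0.71  -0.822 -0.281]
[ 620.8 -105.5  140. ] delta tool [-9.335 81.991  6.527] /2 = [-4.668 40.995  3.263]
[[ 586.023  -89.42    42.   ]
 [ 596.362 -137.102   42.   ]]
```

Request:
{"method": "play_rows", "body": {"gripper": [1,1,1,1,1,1,1], "travel": [[-4,20,2],[-4,30,3],[-2,30,1],[0,25,0],[0,20,0],[0,5,0],[0,0,0]], "roll": [0,0,0,0,0,0,0]}}

```text
time: 47.18
tcp_pos: [0.6321, -0.1084, 0.0957]
ee_rot: [0.715, 0.082, -0.063, -0.691]
wrist_force: [0.3, -0.2, -0.2]
gripper_width: 1.002
```

```bash
python3 - <<'E'
from h import *
go((.6208,-.1055,.07),(.6208,-.1055,.013))
E
```

```text
t 47.17 tcp [ 632.074 -108.396   95.698] y [ 0.03  -0.031 -0.999] open yaw 101.70683450950587 j1,j6 -0.29319782644365655 -2.060393768780207 w 94.16384950817995 F [ 0.32  -0.25  -0.219]
[ 620.8 -105.5   70. ] delta tool [-11.038  25.243   6.067] /1 = [-11.038  25.243   6.067]
[ 620.8 -105.5   13. ] delta tool [-1.318 56.946  2.1  ] /2 = [-0.659 28.473  1.05 ]
```

Request:
{"method": "play_rows", "body": {"gripper": [1,1,1,1,1], "travel": [[-6,0,3],[-6,10,3],[0,15,1],[0,10,1],[0,0,0]], "roll": [0,0,0,0,0]}}

```text
time: 47.8
tcp_pos: [0.6202, -0.1041, 0.0602]
ee_rot: [0.716, 0.083, -0.062, -0.691]
wrist_force: [-0.4, -0.4, -0.3]
gripper_width: 1.0
```

```bash
python3 - <<'E'
from h import *
go((.6208,-.1055,.014))
E
```

```text
t 47.8 tcp [ 620.179 -104.111   60.173] y [ 0.034 -0.032 -0.999] open yaw 101.70344248830597 j1,j6 -0.2921109876553355 -2.0573020841266945 w 94.02385541492254 F [-0.381 -0.362 -0.299]
[ 620.8 -105.5   14. ] delta tool [-0.895 46.189  0.299] /1 = [-0.895 46.189  0.299]
```

Request:
{"method": "play_rows", "body": {"gripper": [1,1,1,1,1,1], "travel": [[0,10,0],[-1,15,0],[0,12,0],[0,7,0],[0,2,0],[0,0,0]], "roll": [0,0,0,0,0,0]}}

```text
time: 48.55
tcp_pos: [0.6209, -0.1061, 0.0103]
ee_rot: [0.716, 0.083, -0.062, -0.691]
wrist_force: [0.4, -0.6, 0.3]
gripper_width: 1.0
```

```bash
python3 - <<'E'
from h import *
go((.6208,-.1055,.014))
snap("22")
im=cv2.imread(f"pics/side22.png"); y,x=(230,320)
cv2.imwrite(f"pics/side22c.png",cv2.resize(im[y:y+140,x:x+150],None,fx=4,fy=4,interpolation=cv2.INTER_CUBIC))
E
```

```text
t 48.55 tcp [ 620.915 -106.107   10.34 ] y [ 0.033 -0.032 -0.999] open yaw 101.69456725606062 j1,j6 -0.2948713967589189 -2.057485424784755 w 94.04259282464504 F [ 0.354 -0.564  0.322]
[ 620.8 -105.5   14. ] delta tool [ 0.105 -3.68   0.477] /1 = [ 0.105 -3.68   0.477]
```

View pics/side22c.png

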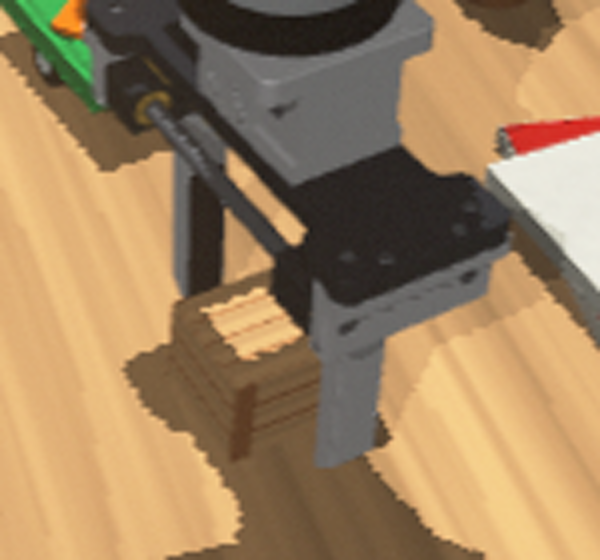

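Request:
{"method": "play_rows", "body": {"gripper": [0.85,0.7,0.6,0.5,0.4,0.4,0.4], "travel": [[0,-3,0],[0,0,0],[0,0,0],[0,0,0],[0,0,0],[0,0,0],[0,0,0]], "roll": [0,0,0,0,0,0,0]}}

```text
time: 49.52
tcp_pos: [0.6223, -0.1064, 0.0157]
ee_rot: [0.716, 0.084, -0.061, -0.69]
wrist_force: [-0.3, -0.4, 1.6]
gripper_width: 0.513
```

```bash
python3 - <<'E'
from h import *
go((.6208,-.1055,.014))
E
```

```text
t 49.52 tcp [ 622.269 -106.353   15.7  ] y [ 0.037 -0.033 -0.999] open yaw 101.69259083249806 j1,j6 -0.2946407858431912 -2.057538573140469 w 48.18520874542778 F [-0.288 -0.404  1.585]
[ 620.8 -105.5   14. ] delta tool [-1.313  1.616  1.201] /1 = [-1.313  1.616  1.201]
```

Request:
{"method": "play_rows", "body": {"gripper": [0.4,0.4,0.4,0.4,0.4,0.4,0.4], "travel": [[0,-4,0],[0,-6,0],[0,-15,0],[0,-25,0],[0,-25,0],[0,-10,0],[0,0,0]], "roll": [0,0,0,0,0,0,0]}}

```text
time: 50.4
tcp_pos: [0.619, -0.1033, 0.1061]
ee_rot: [0.716, 0.084, -0.06, -0.69]
wrist_force: [0.8, 0.4, -1.4]
gripper_width: 0.517
```

```bash
python3 - <<'E'
from h import *
go((.4545,-.100,.1))
snap("23")
im=cv2.imread(f"pics/side23.png"); y,x=(200,250)
cv2.imwrite(f"pics/side23c.png",cv2.resize(im[y:y+190,x:x+200],None,fx=3.2,fy=3.1,interpolation=cv2.INTER_CUBIC))
E
```

```text
t 50.4 tcp [ 618.994 -103.267  106.105] y [ 0.038 -0.034 -0.999] open yaw 101.69996709005396 j1,j6 -0.29135288021876465 -2.058629325066897 w 48.62295892425236 F [ 0.816  0.387 -1.387]
[ 454.5 -100.   100. ] delta tool [-160.48    -0.181   36.773] /3 = [-53.493  -0.06   12.258]
```

View pics/side23c.png

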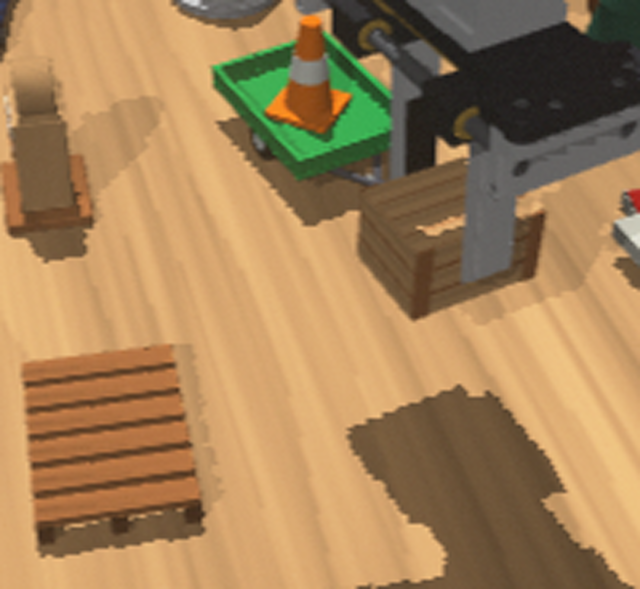

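Request:
{"method": "play_rows", "body": {"gripper": [0.4,0.4,0.4,0.4,0.4,0.4,0.4,0.4,0.4,0.4,0.4,0.4,0.4], "travel": [[-15,-5,3],[-30,0,6],[-30,0,6],[-20,0,4],[0,0,0],[0,0,0],[0,0,0],[0,0,0],[0,0,0],[0,0,0],[0,0,0],[0,0,0],[0,0,0]], "roll": [0,0,0,0,0.1,0.16,0.16,0.16,0.16,0.16,0.1,0,0]}}

```text
time: 52.12
tcp_pos: [0.505, -0.0997, 0.089]
ee_rot: [0.654, -0.28, 0.288, -0.641]
wrist_force: [-0.3, 0.1, -0.5]
gripper_width: 0.514
```

```bash
python3 - <<'E'
from h import *
go((.4545,-.100,.1))
E
```

```text
t 52.12 tcp [504.984 -99.672  89.039] y [ 0.004 -0.022 -1.   ] open yaw 42.62317544452333 j1,j6 -0.35016251386520536 -1.0849929627744432 w 48.31746411881439 F [-0.33   0.129 -0.543]
[ 454.5 -100.   100. ] delta tool [-33.744 -11.136 -37.499] /1 = [-33.744 -11.136 -37.499]
```

Request:
{"method": "play_rows", "body": {"gripper": [0.4,0.4,0.4,0.4,0.4,0.4,0.4,0.4], "travel": [[0,-4,0],[0,-4,0],[0,-2,0],[0,-1,0],[0,0,0],[0,0,0],[0,0,0],[0,0,0]], "roll": [0.13,0.16,0.16,0.16,0.14,0.06,0,0]}}

```text
time: 53.12
tcp_pos: [0.5032, -0.0989, 0.098]
ee_rot: [0.484, -0.515, 0.525, -0.474]
wrist_force: [-0.6, 0.8, -1.0]
gripper_width: 0.511
```

```bash
python3 - <<'E'
from h import *
go((.4545,-.100,.1))
snap("24")
im=cv2.imread(f"pics/side24.png"); y,x=(220,220)
cv2.imwrite(f"pics/side24c.png",cv2.resize(im[y:y+190,x:x+200],None,fx=3.2,fy=3.1,interpolation=cv2.INTER_CUBIC))
E
```

```text
t 53.12 tcp [503.206 -98.891  98.048] y [-0.001 -0.02  -1.   ] open yaw -4.715533276151137 j1,j6 -0.3498596269926596 -0.25881683105641756 w 48.0401330838528 F [-0.633  0.785 -0.973]
[ 454.5 -100.   100. ] delta tool [  5.149  -1.9   -48.448] /1 = [  5.149  -1.9   -48.448]
```

View pics/side24c.png

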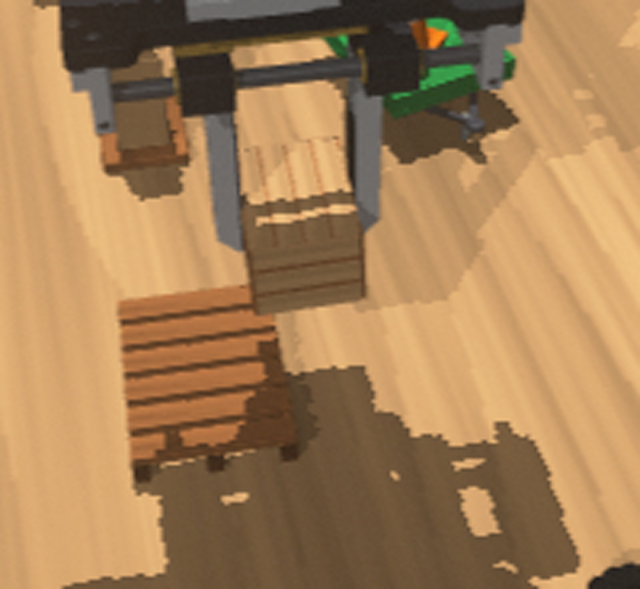

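Request:
{"method": "play_rows", "body": {"gripper": [0.4,0.4,0.4,0.4,0.4,0.4], "travel": [[2,0,-14],[2,0,-18],[2,2,-12],[0,5,-4],[0,5,0],[0,0,0]], "roll": [0,-0.01,0,0,0,0]}}

```text
time: 53.98
tcp_pos: [0.4513, -0.1014, 0.0851]
ee_rot: [0.487, -0.513, 0.522, -0.477]
wrist_force: [-0.2, -0.6, -0.3]
gripper_width: 0.515
```

```bash
python3 - <<'E'
from h import *
go((.4545,-.1013,.06),(.4545,-.1013,.034))
snap("25")
im=cv2.imread(f"pics/side25.png"); y,x=(230,210)
cv2.imwrite(f"pics/side25c.png",cv2.resize(im[y:y+170,x:x+170],None,fx=3.5,fy=3.5,interpolation=cv2.INTER_CUBIC))
E
```

```text
t 53.98 tcp [ 451.252 -101.37    85.062] y [-0.001 -0.02  -1.   ] open yaw -4.104351019364147 j1,j6 -0.39399060213353004 -0.31259949110454693 w 48.405394904344504 F [-0.16  -0.625 -0.311]
[ 454.5 -101.3   60. ] delta tool [-0.812 25.052  3.23 ] /1 = [-0.812 25.052  3.23 ]
[ 454.5 -101.3   34. ] delta tool [-0.529 25.995 -0.004] /1 = [-0.529 25.995 -0.004]
```

View pics/side25c.png

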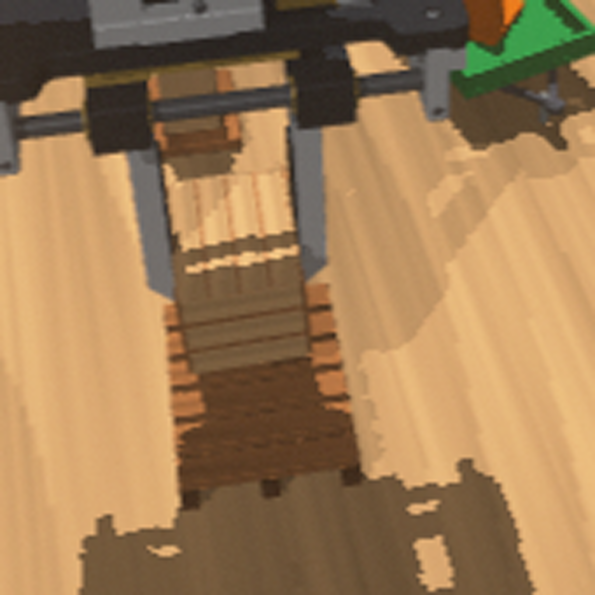

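Request:
{"method": "play_rows", "body": {"gripper": [0.4,0.4,0.4,0.4,0.4,0.4], "travel": [[0,8,2],[0,12,1],[0,12,0],[0,6,0],[0,2,0],[0,0,0]], "roll": [0,0,0,0,0,0]}}

```text
time: 54.82
tcp_pos: [0.4551, -0.1025, 0.0419]
ee_rot: [0.487, -0.513, 0.522, -0.477]
wrist_force: [0.3, -0.2, -0.2]
gripper_width: 0.513
```

```bash
python3 - <<'E'
from h import *
go((.4545,-.1013,.034))
snap("26")
im=cv2.imread(f"pics/side26.png"); y,x=(270,220)
cv2.imwrite(f"pics/side26c.png",cv2.resize(im[y:y+120,x:x+130],None,fx=5,fy=5,interpolation=cv2.INTER_CUBIC))
E
```

```text
t 54.83 tcp [ 455.119 -102.458   41.942] y [-0.002 -0.02  -1.   ] open yaw -4.0713434904294905 j1,j6 -0.39296188318742215 -0.30968405568594787 w 48.18170909207786 F [ 0.349 -0.17  -0.211]
[ 454.5 -101.3   34. ] delta tool [-1.271  7.918 -0.698] /1 = [-1.271  7.918 -0.698]
```

View pics/side26c.png

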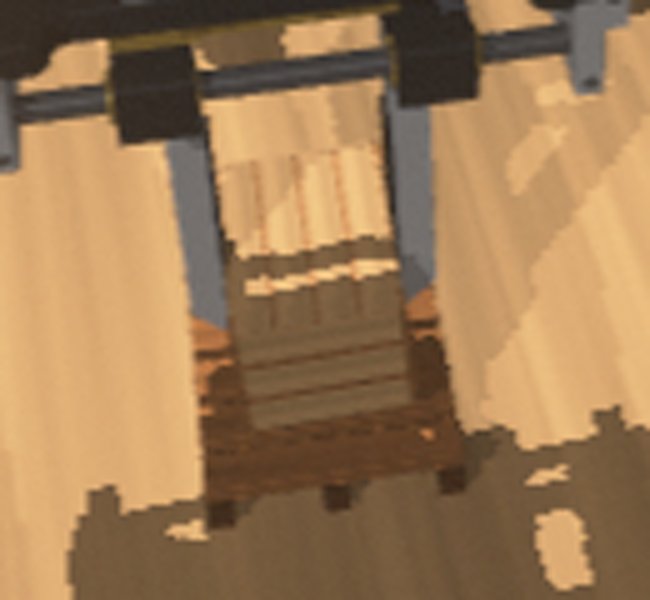

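```bash
python3 - <<'E'
from h import *
np.set_printoptions(suppress=True,precision=1)
im,K,P=load("side26"); f=lambda x,y:(220+x/5-.4,270+y/5-.4)
B=plane(K,P,[f(252,430),f(411,402)],.026)*1e3; A=plane(K,P,[f(206,494),f(463,468)],.018)*1e3
T=plane(K,P,[f(241,348),f(404,318)],.068)*1e3
print("crate bottom near",B,"mid",B.mean(0)); print("crate top near",T,T.mean(0));print("pallet near",A,A.mean(0))
E
```

```text
crate bottom near [[ 430.  -135.1   26. ]
 [ 476.8 -137.1   26. ]] mid [ 453.4 -136.1   26. ]
crate top near [[ 429.7 -139.5   68. ]
 [ 475.6 -140.6   68. ]] [ 452.6 -140.    68. ]
pallet near [[ 414.  -147.8   18. ]
 [ 487.3 -157.8   18. ]] [ 450.7 -152.8   18. ]
```

Request:
{"method": "play_rows", "body": {"gripper": [0.4,0.4,0.4,0.4,0.4], "travel": [[-2,1,-0.7],[0,3,0],[0,3,0],[0,2,0],[0,1,0]], "roll": [0,0,0,0,0]}}

```text
time: 55.55
tcp_pos: [0.4559, -0.1007, 0.0342]
ee_rot: [0.487, -0.512, 0.523, -0.477]
wrist_force: [-3.1, 1.5, 11.3]
gripper_width: 0.514
```

```bash
python3 - <<'E'
from h import *
go((.4545,-.1008,.034))
E
```

```text
t 55.55 tcp [ 455.874 -100.714   34.235] y [ 0.    -0.021 -1.   ] open yaw -4.086993161932587 j1,j6 -0.38903449419182545 -0.3051211393134113 w 48.320728899966895 F [-3.062  1.536 11.331]
[ 454.5 -100.8   34. ] delta tool [ 0.179  0.236 -1.365] /1 = [ 0.179  0.236 -1.365]
```

Request:
{"method": "play_rows", "body": {"gripper": [0.4,0.4,0.4,0.55,0.65,0.75,0.75], "travel": [[0,-1,-1.2],[0,1,0],[0,0,0],[0,0,0],[0,0,0],[0,0,0],[0,0,0]], "roll": [0,0,0,0,0,0,0]}}

```text
time: 56.42
tcp_pos: [0.455, -0.1009, 0.0341]
ee_rot: [0.487, -0.512, 0.523, -0.477]
wrist_force: [0.5, -0.4, -0.1]
gripper_width: 0.748
```

```bash
python3 - <<'E'
from h import *
go((.4545,-.1008,.2))
E
```

```text
t 56.42 tcp [ 455.017 -100.892   34.126] y [ 0.001 -0.021 -1.   ] open yaw -4.089330132544093 j1,j6 -0.3900559114934414 -0.306016954051597 w 70.32182849892378 F [ 0.494 -0.372 -0.059]
[ 454.5 -100.8  200. ] delta tool [   3.412 -165.84    -0.078] /4 = [  0.853 -41.46   -0.019]
```

Request:
{"method": "play_rows", "body": {"gripper": [0.8,0.85,0.9,0.9,0.9,0.9,0.9,0.9,0.9,0.9,0.9,0.9,0.9,0.9], "travel": [[0,-10,0],[0,-25,0],[0,-40,0],[0,-50,0],[0,-50,0],[0,-25,0],[20,0,0],[40,0,0],[45,0,0],[45,0,0],[45,0,0],[40,0,0],[20,0,0],[0,0,0]], "roll": [0,0,0,0,0,0,0,0,0,0,0,0,0,0]}}

```text
time: 58.18
tcp_pos: [0.4374, -0.3573, 0.2578]
ee_rot: [0.486, -0.507, 0.527, -0.48]
wrist_force: [0.2, 0.0, -0.0]
gripper_width: 0.903
```

```bash
python3 - <<'E'
from h import *
go((.4545,-.1008,.2))
snap("27")
for n,(x,y) in(("side",(220,270)),("top",(320,230))):
    im=cv2.imread(f"pics/{n}27.png")
    cv2.imwrite(f"pics/{n}27c.png",cv2.resize(im[y:y+120,x:x+130] if n=="side" else im[y:y+85,x:x+85],None,fx=5 if n=="side" else 7,fy=5 if n=="side" else 7,interpolation=cv2.INTER_CUBIC))
E
```

```text
t 58.17 tcp [ 437.386 -357.269  257.818] y [ 0.013 -0.026 -1.   ] open yaw -3.8864237555389454 j1,j6 -0.8330612645605391 -0.764248891121309 w 84.85090613572756 F [ 0.189  0.021 -0.026]
[ 454.5 -100.8  200. ] delta tool [-258.428   51.245   -1.147] /5 = [-51.686  10.249  -0.229]
```

View pics/side27c.png

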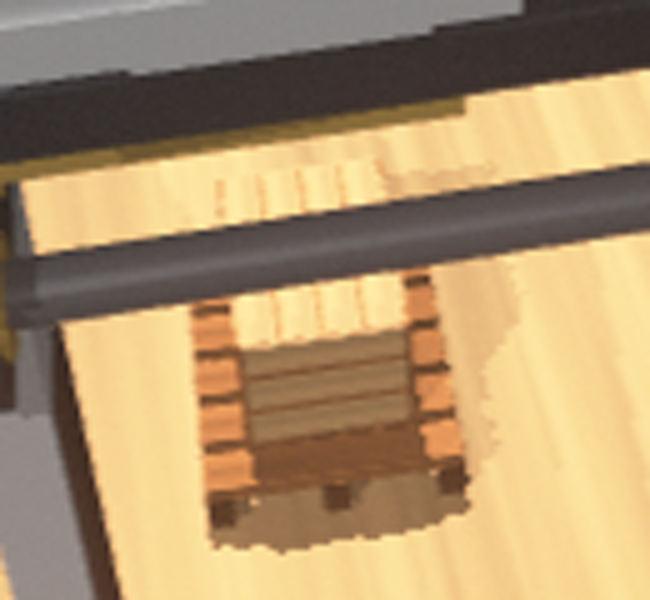

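View pics/top27c.png

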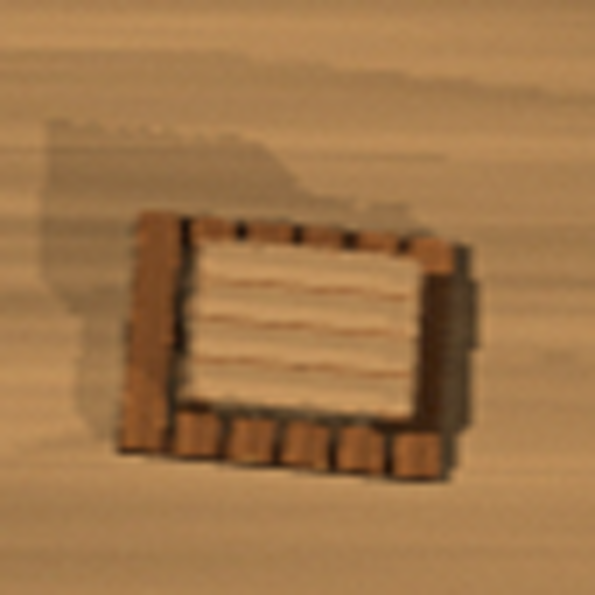

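View pics/side27.png

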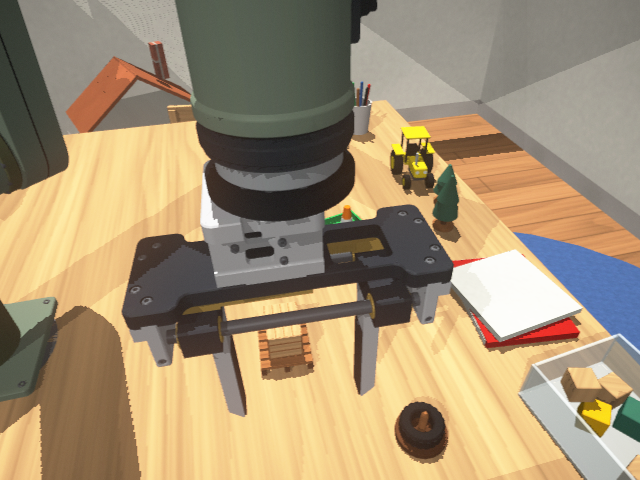

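View pics/top27.png

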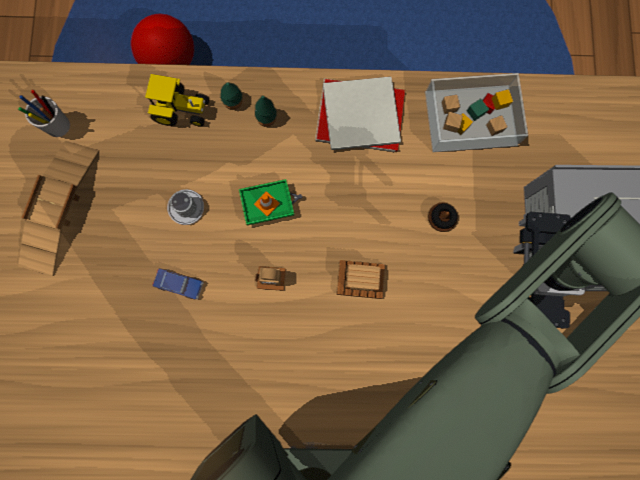

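```bash
python3 - <<'E'
from h import *
np.set_printoptions(suppress=True,precision=1)
im,K,P=load("top27"); f=lambda x,y:(320+x/7-.43,230+y/7-.43)
c=plane(K,P,[f(196,238),f(422,258),f(413,418),f(185,403)],.060)*1e3
p=plane(K,P,[f(138,211),f(462,242),f(446,480),f(120,450)],.018)*1e3
for n,q in(("crate",c),("pallet",p)):
    a=q[0]-q[1]; b=q[3]-q[2]; print(n,q.mean(0),[np.degrees(np.arctan2(v[1],v[0])) for v in(a,b)],np.linalg.norm(a),np.linalg.norm(q[0]-q[3]))
im,K,P=load("side27"); f=lambda x,y:(220+x/5-.4,270+y/5-.4)
c=plane(K,P,[f(245,350),f(412,330)],.060)*1e3;b=plane(K,P,[f(252,440),f(413,420)],.018)*1e3
p=plane(K,P,[f(207,494),f(464,462)],.018)*1e3
print(c,c.mean(0));print(b,b.mean(0));print(p,p.mean(0))
E
```

```text
crate [453.9 -99.3  60. ] [np.float64(85.91041178650586), np.float64(87.18519735009181)] 69.14831602016356 50.394284515781074
pallet [453.3 -99.7  18. ] [np.float64(85.50110318014677), np.float64(85.68548278003178)] 102.75078009191883 75.49496447904285
[[ 431.  -133.8   60. ]
 [ 478.  -138.8   60. ]] [ 454.5 -136.3   60. ]
[[ 429.8 -132.5   18. ]
 [ 477.  -137.5   18. ]] [ 453.4 -135.    18. ]
[[ 414.3 -147.8   18. ]
 [ 488.1 -155.9   18. ]] [ 451.2 -151.8   18. ]
```

```bash
python3 - <<'E'
from h import *
a=load("top0")[0];b=load("top27")[0]
for n,(x0,y0,x1,y1) in dict(car=(150,262,210,305),pump=(250,260,292,296)).items():
    s=cv2.phaseCorrelate(cv2.cvtColor(a[y0:y1,x0:x1],7).astype(np.float32),cv2.cvtColor(b[y0:y1,x0:x1],7).astype(np.float32)); print(n,s)
im=cv2.imread("pics/top27.png"); cv2.imwrite("pics/top27d.png",cv2.resize(im[160:310,140:320],None,fx=4,fy=4,interpolation=cv2.INTER_CUBIC))
E
```

```text
car ((-0.01146075569894478, 0.5116055313178691), 0.9237201741889671)
pump ((0.5274440465236019, 0.06009083570424778), 0.9832735408971339)
```

View pics/top27d.png

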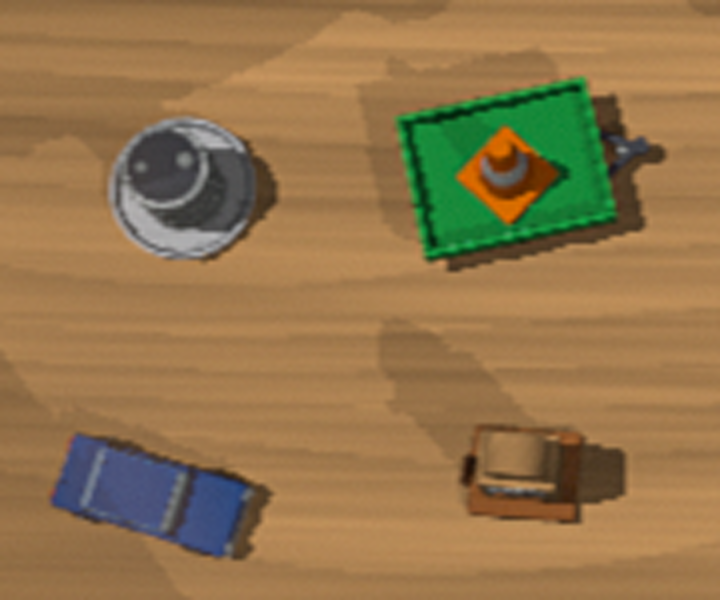

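```bash
python3 -c "
from station import *
print(finish_job())"
```

```text
the job is handed in; nothing more can be done
None
```

The pile is taken down in the order you asked, and the job was handed in at about 58 s of the 136 s allowed. The cone stands upright in the trailer and the drum stands in the drip pan. The tyre lies flat over the pole of the stand, and the crate sits on the pallet, long side to long side. Each piece was lowered until the wrist force showed contact, at most about 11 N, and then released.

- **Crate:** in the top view it is about 1 mm and 1° off the pallet's middle. The side view agrees to about 1–2 mm: it leaves roughly 16–17 mm of pallet at the near end, where 17 mm is ideal.
- **Bystanders:** the car and the pump sit at the same pixels as at the start. My image-shift check read about 0.5 px for each (roughly 1 mm). I put that down to the method rather than real movement, though it can't rule out a shift that small.
- **Tool drift:** the tool's tilt and position wandered over many rows. The tilt reached about 4° before I picked the crate, so I corrected it by pushing gently against the arm's outer reach limit. There joint 3 read 0.226, just under the printed limit of 0.23, which is the one figure outside its stated range.
- **Calibration:** the two cameras disagreed by about 2–3 mm, so I used averages of the two.

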